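Turn the drained vials over into the filling tray

TASK

Eight washed vials are draining mouth-down in the white drain tray on the sloping stand: take the matching empty blue filling tray from the rack, lay it face-down over them so that the two trays meet mouth to mouth with their tabs on the same side, and let go. Then pinch the two trays together by the tab end, turn the pair over in one piece and set it back on the stand against the foot stops, with the filling tray underneath. Lift the drain tray off and stand it on edge, tab up, in any free slot of the rack, leaving all eight vials mouth-up in the filling tray on the stand; let no vial fall and leave everything else on the bench where it is.

Things in the scene. Friction and masses are not known exactly. Their poses are not given: they have to be found in the camera images.
- stand: fixed aluminium-profile stand holding a tray tilted 45 degrees. Origin on the bench, z up, x the horizontal downhill direction (away to the robot's left). The tray lies on two 20 mm wide sloping rails, 62 mm open between them (centred on y = 0), ending level with the tray body's uphill edge; their surface falls along (0.707, 0, -0.707) and faces (0.707, 0, 0.707)
- stand_seat (a point): on the stand's rail surface, 85 mm above the bench: where the centre of the lower tray's back lies; axes as the stand's. A tray in place has its z along stand (0.707, 0, 0.707) and x along stand (0.707, 0, -0.707), tab uphill. The tray's tab and the uphill half of its back are free from beneath for a finger, between the rails; the bench below carries only a thin drip sheet
- stand_stops (a point): foot of the slope, on the rail surface 28.5 mm downhill of the seat: two steel stop plates 30 mm wide at y = -36 and +36 stand 29 mm square off the rails, then flare outward (29 degrees) for 24 mm. They stop the downhill ends of the lower and the upper tray alike; plastic slides down the rails to them when let go
- drain_tray: white plastic tray, 2 x 4 pockets, 90 g, loose, at first mouth-up on the stand with a vial in each pocket. Body 57 (x) x 105 (y) x 27 (z) mm; origin at the centre of its flat back, z to the open side. Floor 4 mm, outer walls 6 mm, ribs 3 mm; pockets 21 x 21 x 23 mm deep, centres at x = -12, 12 and y = -36, -12, 12, 36 mm
- drain_tab (a point): centre of the drain tray's grip tab: the flat 4 mm back goes on past the end wall at -x, 24 mm long (x from -52.5 to -28.5 mm), 60 mm wide, z from 0 to 4 mm. This point is at (-40.5, 0, 2) mm in the tray. The tab points uphill (to the robot's right) on the stand
- drain_mouth (a point): centre of the drain tray's rim plane, 27 mm from its back; axes as the tray's
- fill_tray: blue plastic filling tray, loose, empty, the same in shape, size, axes and tab as the drain tray; at first on edge in the rack, tab straight up, open side to the rack's -x (to the robot). Mouth to mouth the two trays are 54 mm thick over their backs and hold the vials with 1 mm of end play; gripped over both backs, 10 to 30 mm in past the end walls, they stay shut
- fill_tab (a point): centre of the filling tray's grip tab, at (-40.5, 0, 2) mm in the tray, as on the drain tray
- fill_mouth (a point): centre of the filling tray's rim plane, 27 mm from its back; axes as the tray's
- rack: fixed white wire rack. Origin on the bench under its centre, z up; base 190 (x) x 130 (y) mm, floor 8 mm above the bench. Three slots at x = -60, 0, 60 mm, each between two 5 mm wire hoops, 90 mm long in y, that lean apart: 32 mm clear at the floor, 44 mm at their tops, 46 mm above the bench. At first the filling and the grey tray stand in the slots at 0 and 60, either way round; -60 is free
- rack_slot (a point): middle of the rack's always-free slot (rack x = -60 mm), on its floor, 8 mm above the bench. A tray in a slot stands on its end wall, tab from 65 to 89 mm above the bench, and has the centre of its back 37 mm above the bench and 13.5 mm to one side of the slot's middle (rack x)
- big_tray: grey plastic tray of the same outer shape and tab but with two large pockets, on edge in the rack like the filling tray; to be left there
- reagent: amber bottle with blue cap, 68 mm across, 120 mm tall, towards the far side; to be left alone. Origin under its centre
- beaker: glass beaker, 70 mm across, 90 mm tall, towards the far side; to be left alone. Origin under its centre
- screwdriver: screwdriver with a red handle, 200 mm, lying on the bench to the right; to be left alone
- vial1: amber glass vial, 16 mm in diameter and 45 mm tall, neck 12 mm, 12 g, loose. Origin at the centre of its closed base (flat 10 mm across, then rounded out to full width 8 mm up), z to the mouth; at first mouth-down in a pocket of the drain tray, resting on the pocket's downhill wall, its base 22 mm out of the tray's rim
- vial2: another such vial, the same in size and axes as vial1
- vial3: another such vial, the same in size and axes as vial1
- vial4: another such vial, the same in size and axes as vial1
- vial5: another such vial, the same in size and axes as vial1
- vial6: another such vial, the same in size and axes as vial1
- vial7: another such vial, the same in size and axes as vial1
- vial8: another such vial, the same in size and axes as vial1

How it is judged (in metres and radians):
On the way, in this order (a step that is already met when the one before it is completed fails the run):
1. the filling tray lies face-down on the drain tray on the stand, mouth to mouth, let go (distance between fill_mouth and drain_mouth below 0.008 m and angle between the z axis of fill_tray and the z axis of drain_tray, either way round below 0.12 rad and angle between the x axis of fill_tray and the x axis of drain_tray, either way round below 0.12 rad and z of fill_tray in the frame of drain_tray above 0.045 m and angle between fill_tray's own z axis and vertical above 1.9 rad and distance between drain_tray and stand_seat below 0.015 m and contact force between the fingers and fill_tray below 0.3 N), for 0.2 s.
2. the pair is turned over and back on the stand, still mouth to mouth, the filling tray underneath (distance between fill_mouth and drain_mouth below 0.01 m and angle between the z axis of fill_tray and the z axis of drain_tray, either way round below 0.15 rad and angle between fill_tray's own z axis and vertical below 0.9 rad and distance between fill_tray and stand_seat below 0.015 m and angle between each of vial1, vial2, vial3, vial4, vial5, vial6, vial7, vial8's own z axis and vertical below 1.2 rad), for 0.2 s.
At the end, for the whole second after the job is handed in: The filling tray rests mouth-up on the stand within 12 mm of its seat; all eight vials stand mouth-up in its pockets, bases on the floor; the drain tray stands on edge, tab up (within 0.39 rad), down in a slot of the rack, within 30 mm of its middle along the slot; both trays at rest (distance between fill_tray and stand_seat below 0.012 m and angle between fill_tray's own z axis and vertical between 0.67 and 0.9 rad and linear speed of each of fill_tray, drain_tray below 0.02 m/s and z of vial1 in the frame of fill_tray between 0 and 0.01 m and distance between each of vial1, vial2, vial3, vial4, vial5, vial6, vial7, vial8 and fill_tray below 0.05 m and angle between the z axis of each of vial1, vial2, vial3, vial4, vial5, vial6, vial7, vial8 and the z axis of fill_tray, either way round below 0.25 rad and angle between each of vial1, vial2, vial3, vial4, vial5, vial6, vial7, vial8's own z axis and vertical below 1.2 rad and z of vial2 in the frame of fill_tray between 0 and 0.01 m and z of vial3 in the frame of fill_tray between 0 and 0.01 m and z of vial4 in the frame of fill_tray between 0 and 0.01 m and z of vial5 in the frame of fill_tray between 0 and 0.01 m and z of vial6 in the frame of fill_tray between 0 and 0.01 m and z of vial7 in the frame of fill_tray between 0 and 0.01 m and z of vial8 in the frame of fill_tray between 0 and 0.01 m and z of drain_tray in the frame of rack between 0.03 and 0.046 m and x of drain_tray in the frame of rack between -0.085 and 0.085 m and y of drain_tray in the frame of rack between -0.03 and 0.03 m and angle between drain_tray's own x axis and vertical above 2.75 rad); the robot touches nothing.
It fails at once if a vial falls from the trays (height (world z) of vial1 below 0.045 m or height (world z) of vial2 below 0.045 m or height (world z) of vial3 below 0.045 m or height (world z) of vial4 below 0.045 m or height (world z) of vial5 below 0.045 m or height (world z) of vial6 below 0.045 m or height (world z) of vial7 below 0.045 m or height (world z) of vial8 below 0.045 m).
It fails at once if the grey tray or another thing on the bench is pushed aside (30 mm) (distance of any of big_tray, reagent, beaker, screwdriver from where it was at the start of the episode above 0.03 m).
It also fails if it takes over 72 s, if anything falls off the work surface, if the arm or the gripper's body presses on something with over 40 N, if the wrist force passes 120 N, or if a joint passes its speed limit or range.

ROBOT

A 7-joint arm with a two-finger parallel gripper is mounted at the origin on the work surface. World frame = base frame: x ahead of the robot, y to its left, z up, the work surface at z = 0. Lengths are in mm, angles in rad, forces in N, time in s.
With the tool pointing down it reaches from about 425 to 875 mm from the base axis. Payload 8.4 kg.
Tool frame: the origin (TCP) lies at the very end of the fingers, on their centre line; the grasp point (between the pads) lies grasp_offset behind it (grasp_offset is the distance from the TCP to the grasp point, in mm); z points along the fingers, y is the direction in which the jaws open and shut (so a half turn about z gives the same grasp; the last joint's range is limited). The gripper opens to 87 mm and grips with 3 to 60 N. Pads are 19 mm wide; open, the fingers measure 117 mm over their backs; the gripper's body (75 mm by 190 mm) begins 51 mm behind the grasp point.
Start: joints at [-1.301, 0.333, 0.04, 1.465, -0.013, 1.343, -0.059], TCP at [234.322, 606.265, 222.546] pointing down, gripper open.
Joint ranges: [-2.58, 2.58], [-0.38, 2.09], [-1.3, 1.39], [0.25, 2.4], [-1.5, 4.64], [0.08, 2.09], [-2.65, 2.65]. Speed limits (rad/s): [2.22, 2.22, 2.79, 2.79, 3.14, 3.14, 3.14].

INTERFACE

Orientations are given as a unit quaternion [w, x, y, z].
In Python, from workcell import read_state, camera, camera_model, sign_off, grasp_offset gives the robot as it stands.
- The arm moves only by the shell command python3 -m creep 'ROWS' [OPENING] [FORCE]. ROWS is text: rows parted by semicolons, each of 6 numbers parted by spaces: the shift along the tool's x, y, z scaled (see below), then the turn, a rotation vector about the tool's x, y, z scaled (see below). In form: dx dy dz wx wy wz; .... A call has exactly 5 rows; each row is the pose to reach, as a shift and turn from the pose measured when the call began, along the tool's axes at that moment; what a row does not reach only later rows make up. The controller multiplies each number of a shift by 0.15 m and each number of a turn by 90 degrees. A row lasts 1/8 s, in which the tool goes at most 62.5 mm and 10.7 degrees, less where a joint would pass 70% of its speed; a pose out of reach is approached as far as the arm can. A call with a number of a shift or a turn outside -1 to 1 is refused whole. A call with a gripper value outside its range is refused whole. OPENING is the opening, from 0 (shut) to 1 (fully open), set as the call begins (- or left out, the last holds). The fingers move at their own pace and stop on an object; FORCE is the grip in N (left out, the last holds). Time passes only in rows, so rows that repeat a pose let the fingers close, or fill a call up. It gives the time, the measured TCP pose, the force and the opening at its end, in the units of the state.
- read_state(): the state, without advancing time (a new reading comes with each control period).
- camera(name): name is "scene" or "top" or "wrist"; returns (picture, depth): 384x512x3 uint8, red, green, blue; 384x512 float32, mm along the optical axis (not along the pixel's ray), 0 where there is no reading.
- camera_model(name): a dict with "fx", "fy", "cx", "cy" (pixels), "rvec" (rotation vector, rad) and "tvec" (3), from world to camera coordinates, as OpenCV has them; the wrist camera has in their place "hand_eye" (4x4, takes a point from camera to tool coordinates, whose origin is the TCP and whose axes are the flange's). Camera axes: x right, y down, z forward; pixel columns grow to the right and rows downward; lengths in mm; the calibration is good to about 2 mm. A picture is of the moment at which its call begins: read the wrist's pose just before it. camera_model takes no time and is no camera call.
- sign_off(): hands the job in, once; it reports no verdict.
The state is a dict: "time": time; "joint_pos": joint angles; "qd": joint speeds; "tau": joint torques, N m; "ee_pos": TCP position; "ee_rot": TCP orientation; "ft_force": force on the tool from outside, world axes, zero at the start; "wrist_torque": the same for the moment, N m; "width": finger opening in mm.
Only numpy, scipy, OpenCV 4.12 (cv2) and the standard library are available. Lean on these libraries where they do the work, as an engineer would, in place of code of your own. Each camera call takes 0.05 s, during which the arm holds its last target.

## Working session

There is one attempt and no reset: what is moved stays moved. The work goes in short steps, Python scripts to look and compute and a shell command to move; the robot and the scene stay as the last step left them, time stands still between calls to the robot, and variables do not carry over. Pictures are saved under pics/ and viewed, and the job is handed in when it is done.

```bash
ls; mkdir -p pics; cat > h.py <<'E'
import numpy as np,cv2
from workcell import *
from scipy.spatial.transform import Rotation as R
def snap(n,f):
    s=read_state();p,d=camera(n);cv2.imwrite('pics/%s.png'%f,p[:,:,::-1]);np.savez('pics/%s.npz'%f,p=p,d=d,ee=s['ee_pos'],q=s['ee_rot']);return p,d,s
def K(n):
    m=camera_model(n);return m
def toW(n,uv,z,s=None):
    m=camera_model(n);uv=np.atleast_2d(uv).astype(float);z=np.atleast_1d(z)
    P=np.c_[(uv[:,0]-m['cx'])/m['fx']*z,(uv[:,1]-m['cy'])/m['fy']*z,z]
    if n=='wrist':
        H=np.array(m['hand_eye']);P=P@H[:3,:3].T+H[:3,3]
        q=np.array(s['ee_rot']);Rm=R.from_quat(q[[1,2,3,0]]).as_matrix();return P@Rm.T+np.array(s['ee_pos'])
    Rm=R.from_rotvec(np.ravel(m['rvec'])).as_matrix();return (P-np.ravel(m['tvec']))@Rm
def cloud(n,d,s=None):
    v,u=np.mgrid[:d.shape[0],:d.shape[1]]
    return toW(n,np.c_[u.ravel(),v.ravel()],d.ravel(),s).reshape(d.shape+(3,))
E
python3 - <<'E'
from h import *
print(read_state(),grasp_offset if not callable(grasp_offset) else grasp_offset())
for n in ('scene','top'):
    snap(n,n+'0');print(camera_model(n))
snap('wrist','wrist0');print(camera_model('wrist'))
E
```

```text
pics
{'time': 0.0, 'joint_pos': array([-1.30123191,  0.33388486,  0.03987644,  1.46626353, -0.01339734,
        1.34327593, -0.05848768]), 'qd': array([-8.12984683e-05, -3.96820709e-05, -7.62944234e-04,  7.47894867e-04,
        9.96924185e-04, -4.51637066e-04,  4.59128374e-04]), 'tau': array([-1.34277475e-04, -6.56378531e+01,  1.33502908e+00, -4.03781247e+01,
       -5.97457588e-02,  4.49923589e-02,  1.63151549e-04]), 'ee_pos': array([234.16563568, 605.86502152, 221.67991917]), 'ee_rot': array([-8.94889957e-05,  1.83342483e-01,  9.83048789e-01, -7.77724415e-04]), 'ft_force': array([0.24504257, 0.15009423, 0.82489699]), 'wrist_torque': array([-0.04379559,  0.03408296,  0.00496316]), 'width': 86.73655798851901} 18.700000000000003
{'fx': 417.84949783995205, 'fy': 417.84949783995205, 'cx': 260.2490149125995, 'cy': 180.74229395212447, 'rvec': array([ 0.79128988,  2.49358283, -1.15761411]), 'tvec': array([ 532.80967777,  -74.88198752, 1296.3098472 ])}
{'fx': 374.2356095570047, 'fy': 374.2356095570047, 'cx': 259.5280237067569, 'cy': 191.98171323002623, 'rvec': array([ 2.16093207, -2.11431168,  0.19180769]), 'tvec': array([-116.29574659,  611.23196351,  982.42697935])}
{'fx': 268.48259482766537, 'fy': 268.48259482766537, 'cx': 258.40548867181224, 'cy': 194.30466002320415, 'hand_eye': array([[ 2.40830821e-06, -9.53200574e-01, -3.02338660e-01,
         8.32990049e+01],
       [ 9.99999585e-01,  2.77804126e-04, -8.67883537e-04,
         1.30851312e-01],
       [ 9.11258013e-04, -3.02338532e-01,  9.53200179e-01,
        -1.62212794e+02],
       [ 0.00000000e+00,  0.00000000e+00,  0.00000000e+00,
         1.00000000e+00]])}
```

View pics/scene0.png

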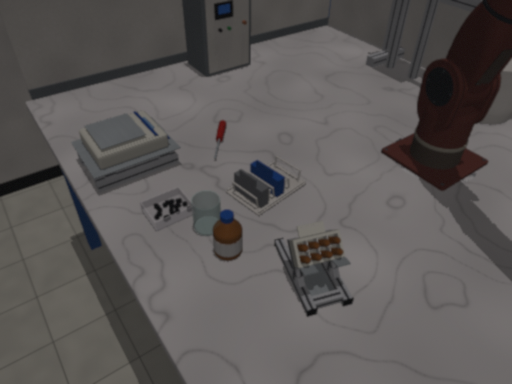

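View pics/top0.png

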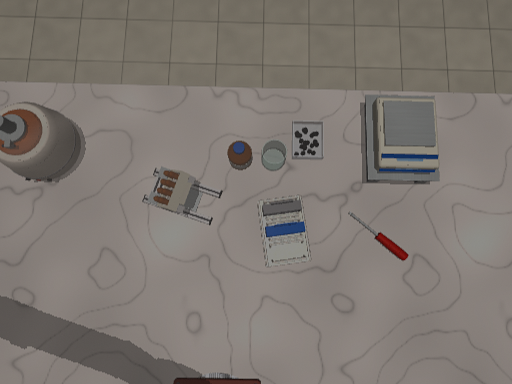

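View pics/wrist0.png

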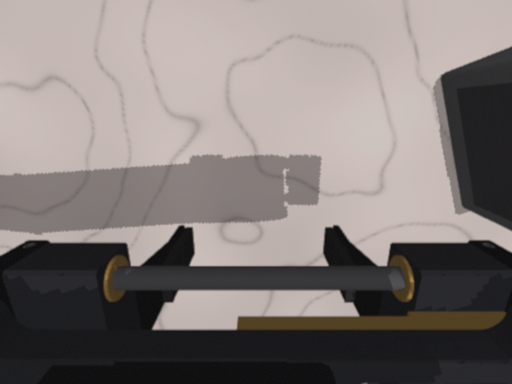

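```bash
python3 - <<'E'
from h import *
a=np.load('pics/top0.npz');p=a['p'];C=cloud('top',a['d'])
for uv in [(215,378),(20,140),(150,200),(221,194),(211,221),(170,190),(190,195),(282,207),(285,229),(262,200),(306,262),(240,150),(272,155)]:
    print(uv,C[uv[1],uv[0]].round())
c1=cv2.resize(p[150:240,130:240],None,fx=5,fy=5,interpolation=cv2.INTER_CUBIC)[:,:,::-1]
c2=cv2.resize(p[185:275,245:325],None,fx=6,fy=6,interpolation=cv2.INTER_CUBIC)[:,:,::-1]
cv2.imwrite('pics/t_stand.png',c1);cv2.imwrite('pics/t_rack.png',c2)
b=np.load('pics/scene0.npz');p=b['p'];
cv2.imwrite('pics/s_stand.png',cv2.resize(p[220:320,260:370],None,fx=6,fy=6,interpolation=cv2.INTER_CUBIC)[:,:,::-1])
cv2.imwrite('pics/s_rack.png',cv2.resize(p[150:215,220:320],None,fx=7,fy=7,interpolation=cv2.INTER_CUBIC)[:,:,::-1])
E
```

```text
(215, 378) [117.   5.   6.]
(20, 140) [713. 500. 164.]
(150, 200) [579. 186.  90.]
(221, 194) [614.   8.   1.]
(211, 221) [535.  34.  -3.]
(170, 190) [603. 130. 113.]
(190, 195) [608.  96.   8.]
(282, 207) [ 572. -165.   64.]
(285, 229) [ 512. -174.   62.]
(262, 200) [ 598. -111.    7.]
(306, 262) [ 425. -239.   -3.]
(240, 150) [714. -49. 116.]
(272, 155) [ 734. -138.    2.]
```

View pics/t_stand.png

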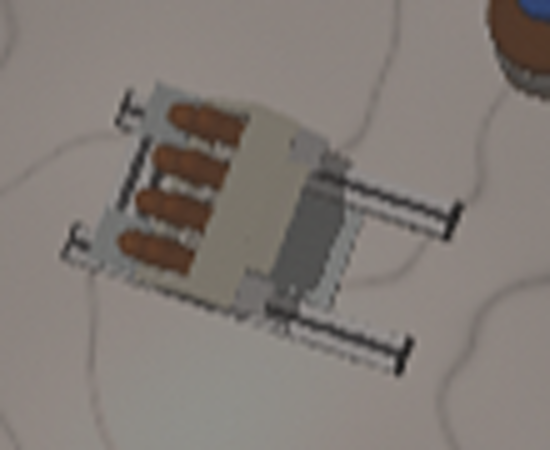

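View pics/t_rack.png

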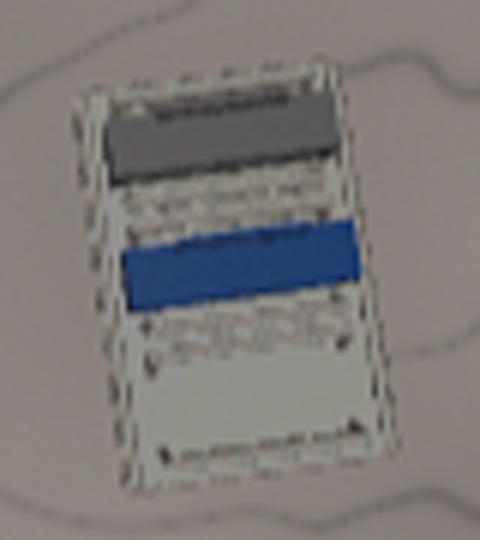

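View pics/s_stand.png

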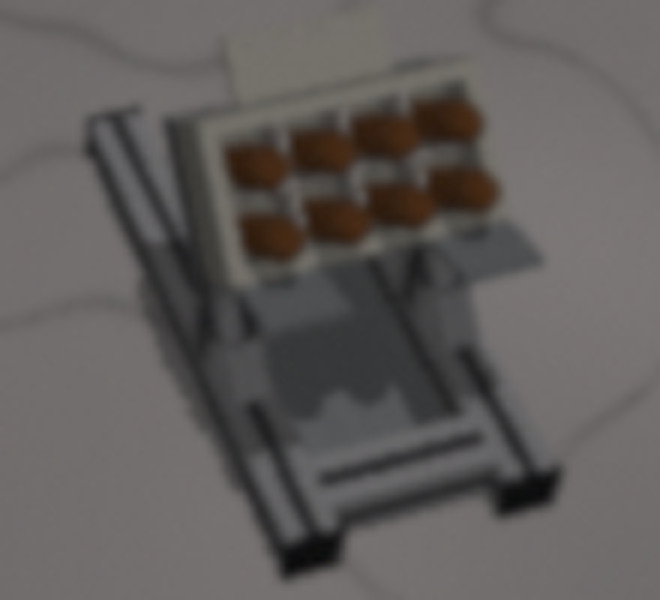

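View pics/s_rack.png

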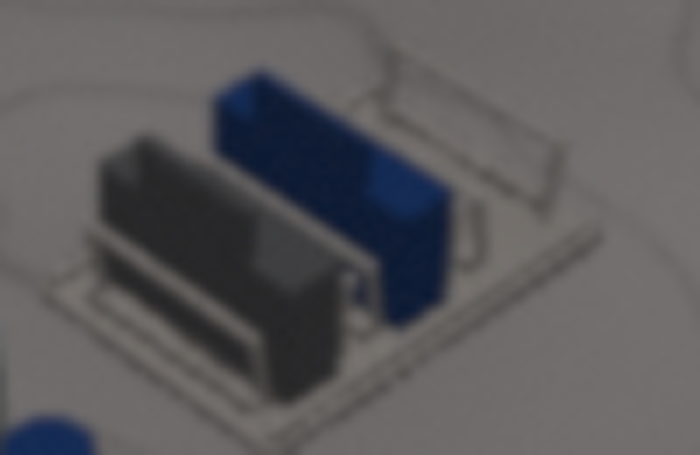

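```bash
python3 - <<'E'
from h import *
for n in ('top','scene'):
    a=np.load(f'pics/{n}0.npz');p=a['p'].astype(int);C=cloud(n,a['d']);X=C.reshape(-1,3);c=p.reshape(-1,3)
    hsv=cv2.cvtColor(a['p'],cv2.COLOR_RGB2HSV).reshape(-1,3)
    box=(abs(X[:,0]-520)<110)&(abs(X[:,1]+175)<110)&(X[:,2]>-10)&(X[:,2]<110)
    blue=box&(hsv[:,0]>100)&(hsv[:,0]<130)&(hsv[:,1]>120)
    B=X[blue];print(n,'blue',len(B),B.min(0).round(),B.max(0).round())
    for lo,hi in((80,100),(55,75)):
        T=B[(B[:,2]>lo)&(B[:,2]<hi)]
        if len(T)<5: continue
        m=T.mean(0);u,s,v=np.linalg.svd(T[:,:2]-m[:2]);q=(T[:,:2]-m[:2])@v.T
        print(lo,len(T),m.round(1),'dir',np.degrees(np.arctan2(*v[0][::-1])).round(1),q.min(0).round(1),q.max(0).round(1))
    # heights histogram rack
    print(np.histogram(X[box&~blue][:,2],bins=range(-10,111,10)))
    # stand area
    sb=(abs(X[:,0]-600)<120)&(abs(X[:,1]-110)<130)
    print('stand z hist',np.histogram(X[sb][:,2],bins=range(-10,171,10)))
E
```

```text
top blue 393 [ 494. -232.    4.] [ 532. -122.   91.]
80 18 [ 524.6 -171.4   86.4] dir 99.5 [-29.6  -0.8] [26.8  1.1]
55 348 [ 513.4 -173.4   63.7] dir 99.4 [-52.1 -12.1] [52.  12.6]
(array([2149, 2152,  298,   16,   23,  379,   17,  373,    5,   68,    6,
          0]), array([-10,   0,  10,  20,  30,  40,  50,  60,  70,  80,  90, 100, 110]))
stand z hist (array([3857, 1509,  491,  164,    1,    3,    3,    4,   19,  178,  172,
        276,  422,  271,    1,    0,    0,    0]), array([-10,   0,  10,  20,  30,  40,  50,  60,  70,  80,  90, 100, 110,
       120, 130, 140, 150, 160, 170]))
scene blue 486 [ 496. -216.   12.] [ 535. -115.   88.]
80 42 [ 526.5 -167.4   84.3] dir 99.6 [-29.2  -3.3] [28.9  2.7]
55 217 [ 519.8 -155.7   64.1] dir 104.7 [-61. -18.] [40.9  9.4]
(array([ 644, 1649,  320,  119,  145,  335,  110,  233,   50,   84,   12,
          0]), array([-10,   0,  10,  20,  30,  40,  50,  60,  70,  80,  90, 100, 110]))
stand z hist (array([2131, 3932,  686,  771,  122,   57,   94,   45,   71,  448,  332,
        423,  471,  430,    6,    0,    0,    0]), array([-10,   0,  10,  20,  30,  40,  50,  60,  70,  80,  90, 100, 110,
       120, 130, 140, 150, 160, 170]))
```

```bash
cat > fit.py <<'E'
from h import *
from scipy.optimize import minimize
def box(x0,x1,y0,y1,z0,z1,T=np.eye(4)): return (np.array([x0,y0,z0]),np.array([x1,y1,z1]),T)
def tray(T,pockets=True):
    L=[box(-52.5,-28.5,-30,30,0,4,T),box(-28.5,28.5,-52.5,52.5,0,4,T)]
    L+=[box(-28.5,-22.5,-52.5,52.5,0,27,T),box(22.5,28.5,-52.5,52.5,0,27,T),box(-28.5,28.5,-52.5,-46.5,0,27,T),box(-28.5,28.5,46.5,52.5,0,27,T)]
    L+=[box(-1.5,1.5,-52.5,52.5,0,27,T)]+[box(-28.5,28.5,y-1.5,y+1.5,0,27,T) for y in(-24,0,24)]
    return L
def vials(T): # mouth-down in tray T, crude
    L=[]
    for x in(-12,12):
        for y in(-36,-12,12,36):
            c=x+2.5
            for h in (8,):
                L+=[box(c-7,c+7,y-4,y+4,4,47,T),box(c-4,c+4,y-7,y+7,4,47,T),box(c-3,c+3,y-3,y+3,4,49,T)]
    return L
def Tm(Rm,t):
    T=np.eye(4);T[:3,:3]=Rm;T[:3,3]=t;return T
def yaw(a): return R.from_euler('z',a).as_matrix()
c=2**-.5
RS=np.array([[c,0,c],[0,1,0],[-c,0,c]])  # seat axes: x downhill, z normal in stand frame
def stand(px,py,a,filled=True):
    Tst=Tm(yaw(a),[px,py,0]);T=Tst@Tm(RS,[0,0,85])
    L=tray(T)+vials(T)
    for y in(-36,36):
        L.append(box(28.5,31.5,y-15,y+15,0,29,T))
    for y in(-41,41): L.append(box(-28.5,28.5,y-10,y+10,-15,0,T))
    return L
def rays(n,s=None):
    m=camera_model(n);v,u=np.mgrid[:384,:512]
    D=np.c_[((u-m['cx'])/m['fx']).ravel(),((v-m['cy'])/m['fy']).ravel(),np.ones(u.size)]
    if n=='wrist':
        H=np.array(m['hand_eye']);q=np.array(s['ee_rot']);Rm=R.from_quat(q[[1,2,3,0]]).as_matrix()
        return Rm@H[:3,3]+np.array(s['ee_pos']),(D@H[:3,:3].T@Rm.T).reshape(384,512,3)
    Rm=R.from_rotvec(np.ravel(m['rvec'])).as_matrix();return -Rm.T@np.ravel(m['tvec']),(D@Rm).reshape(384,512,3)
def render(o,D,L,bench=0.):
    with np.errstate(all='ignore'):
        t=np.where(D[:,2]<0,(bench-o[2])/D[:,2],9e9)
        for a,b,T in L:
            Ri=T[:3,:3].T;oo=Ri@(o-T[:3,3]);d=D@Ri.T
            t1=(a-oo)/d;t2=(b-oo)/d
            n=np.minimum(t1,t2).max(1);f=np.maximum(t1,t2).min(1)
            t=np.where((n<f)&(n>0)&(n<t),n,t)
    return t
def fit(views,model,p0,ctr,rad,sc=(20,20,.2),cl=15,zmin=None):
    # views: list of (name,d,s)
    V=[]
    for n,d,s in views:
        o,D=rays(n,s);C=cloud(n,d,s)
        m=(np.linalg.norm(C[...,:2]-np.array(ctr),axis=2)<rad)&(d>0)
        if zmin is not None: m&=C[...,2]>zmin
        V.append((o,D[m],d[m]))
    def cost(p):
        L=model(*p);return sum(np.minimum(np.abs(render(o,D,L)-d),cl).mean() for o,D,d in V)
    best=None
    from scipy.optimize import minimize
    r=minimize(cost,p0,method='Nelder-Mead',options=dict(initial_simplex=[p0]+[np.array(p0)+np.eye(len(p0))[i]*sc[i] for i in range(len(p0))],xatol=.02,fatol=1e-4,maxiter=250))
    return r.x,r.fun
E
cat > f1.py <<'E'
from fit import *
t=np.load('pics/top0.npz')['d'];s=np.load('pics/scene0.npz')['d']
p0=np.array([607,120,1.25])
for V in ([('top',t,None)],[('scene',s,None)],[('top',t,None),('scene',s,None)]):
    x,f=fit(V,stand,p0,(605,120),85);print('stand',[v[0] for v in V],x[:2].round(1),x[2].round(4),round(f,2))
def rack(px,py,a):
    Tr=Tm(yaw(a),[px,py,0]);L=[box(-95,95,-65,65,0,8,Tr)]
    F=np.array([[0,0,-1],[0,-1,0],[-1,0,0.]])
    L+=tray(Tr@Tm(F,[13.5,0,37]))
    return L
for V in ([('top',t,None)],[('scene',s,None)],[('top',t,None),('scene',s,None)]):
    x,f=fit(V,rack,np.array([513,-173,.16]),(513,-173),52,sc=(8,8,.1));print('rack',[v[0] for v in V],x[:2].round(1),x[2].round(4),round(f,2))
E
time python3 f1.py
```

```text
stand ['top'] [605.6 117.8] 1.2661 4.84
stand ['scene'] [604.4 120.4] 1.261 6.13
stand ['top', 'scene'] [604.9 119.9] 1.2592 11.68
rack ['top'] [ 515.1 -173.6] 0.1585 5.09
rack ['scene'] [ 513.2 -170.7] 0.1602 3.61
rack ['top', 'scene'] [ 514.  -172.5] 0.1693 9.5
real	0m13.790s
user	0m16.594s
sys	0m0.268s
```

```bash
cat > go.py <<'E'
from h import *
c=2**-.5
def Rs(): 
    q=np.array(read_state()['ee_rot']);return R.from_quat(q[[1,2,3,0]]).as_matrix()
def need(pos,Rt=None):
    s=read_state();R0=Rs();d=R0.T@(np.array(pos,float)-s['ee_pos'])/150
    w=np.zeros(3) if Rt is None else R.from_matrix(R0.T@Rt).as_rotvec()/(np.pi/2)
    nd=np.linalg.norm(d)*150;na=np.linalg.norm(w)*90
    print('shift',d.round(3),'turn',w.round(3),'| mm %.1f deg %.1f'%(nd,na),'rows>=',round(max(nd/62.5,na/10.7),1))
def st():
    s=read_state();R0=Rs();print('t %.2f ee'%s['time'],s['ee_pos'].round(1),'x',R0[:,0].round(3),'y',R0[:,1].round(3),'z',R0[:,2].round(3),'j',s['joint_pos'].round(2),'F',s['ft_force'].round(1),'M',s['wrist_torque'].round(2),'w',round(s['width'],1))
def frame(y,z):
    y=np.array(y,float);z=np.array(z,float);y/=np.linalg.norm(y);z-=y*(y@z);z/=np.linalg.norm(z);return np.c_[np.cross(y,z),y,z]
E
python3 -m creep '-.18 -.11 -.01 0 0 0;-.36 -.22 -.02 0 0 0;-.54 -.33 -.03 0 0 0;-.71 -.44 -.04 0 0 0;-.89 -.55 -.05 0 0 0'
python3 -m creep '-.18 -.11 -.01 0 0 0;-.36 -.22 -.02 0 0 0;-.54 -.33 -.03 0 0 0;-.71 -.44 -.04 0 0 0;-.89 -.55 -.05 0 0 0'
python3 -c "from go import *;st();need([610,105,240])"
```

```text
time: 0.78
ee_pos: [329.4, 479.9, 229.3]
ee_rot: [-0.0, 0.183, 0.983, -0.001]
ft_force: [0.5, 0.0, -0.6]
width: 87.3
time: 1.4
ee_pos: [424.5, 354.0, 236.8]
ee_rot: [-0.0, 0.183, 0.983, -0.001]
ft_force: [0.9, 0.2, -0.0]
width: 87.0
t 1.40 ee [424.5 354.  236.8] x [-0.933  0.36   0.   ] y [ 0.36   0.933 -0.002] z [-0.001 -0.002 -1.   ] j [-0.97  0.13  0.22  1.69 -0.03  1.33  0.45] F [ 0.9  0.2 -0. ] M [ 0.01 -0.03  0.01] w 87.0
shift [-1.751 -1.103 -0.02 ] turn [0. 0. 0.] | mm 310.5 deg 0.0 rows>= 5.0
```

```bash

python3 -m creep '-.18 -.11 0 0 0 0;-.36 -.22 0 0 0 0;-.54 -.33 0 0 0 0;-.71 -.44 0 0 0 0;-.88 -.55 0 0 0 0'
python3 -m creep '-.18 -.11 0 0 0 0;-.38 -.24 0 0 0 0;-.65 -.42 0 0 0 0;-.87 -.55 -.02 0 0 0;-.87 -.55 -.02 0 0 0'
python3 - <<'E'
from go import *
st();p,d,s=snap('wrist','w1')
from fit import *
x,f=fit([('wrist',d,s)],stand,np.array([605,119,1.261]),(605,119),80,sc=(8,8,.08));print(x[:2].round(1),x[2].round(4),f)
E
```

```text
time: 2.02
ee_pos: [518.3, 228.5, 236.7]
ee_rot: [-0.0, 0.183, 0.983, -0.001]
ft_force: [0.9, 0.3, 0.2]
width: 87.1
time: 2.65
ee_pos: [611.6, 100.8, 239.7]
ee_rot: [-0.0, 0.186, 0.983, -0.002]
ft_force: [-0.3, 0.8, 0.1]
width: 87.0
t 2.65 ee [611.6 100.8 239.7] x [-0.931  0.365 -0.   ] y [ 0.365  0.931 -0.004] z [-0.001 -0.004 -1.   ] j [-0.59  0.28  0.44  1.54 -0.12  1.36  1.06] F [-0.3  0.8  0.1] M [0.02 0.04 0.01] w 87.0
[604.9 118.1] 1.2648 13.256159976071256
```

View pics/w1.png

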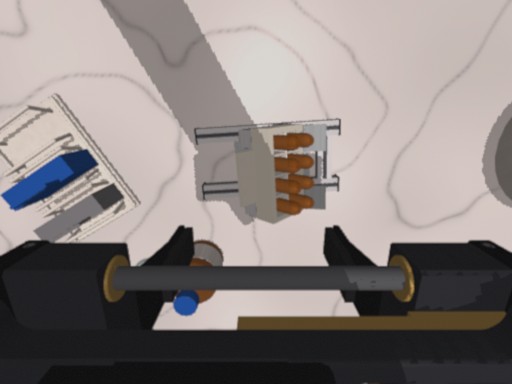

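```bash
python3 - <<'E'
from fit import *
a=np.load('pics/w1.npz');s=dict(ee_pos=a['ee'],ee_rot=a['q']);d=a['d']
C=cloud('wrist',d,s)
for uv in[(290,160),(225,170),(315,160),(258,170),(300,40),(250,300),(50,180),(186,302)]: print(uv,d[uv[1],uv[0]],C[uv[1],uv[0]].round())
o,D=rays('wrist',s)
m=(np.linalg.norm(C[...,:2]-[605,119],axis=2)<80)
r=render(o,D.reshape(-1,3),stand(605,119,1.261)).reshape(d.shape)
e=np.clip((r-d),-20,20)*m
print(m.sum(),np.abs(e[m]).mean(),np.median(e[m]))
cv2.imwrite('pics/w1e.png',np.hstack([cv2.resize(((e+20)*6).astype(np.uint8)[80:230,150:380],None,fx=3,fy=3),]))
E
```

```text
(290, 160) 279.78384 [593. 143. 124.]
(225, 170) 410.79108 [598.  50.  -1.]
(315, 160) 403.073 [633. 183.   2.]
(258, 170) 296.3766 [593. 107. 111.]
(300, 40) 357.39294 [472. 214.  -1.]
(250, 300) 481.022 [832.  -3.   1.]
(50, 180) 349.2777 [ 517. -154.   65.]
(186, 302) 339.645 [717. -40. 120.]
69203 17.712496818947663 20.0
```

View pics/w1e.png

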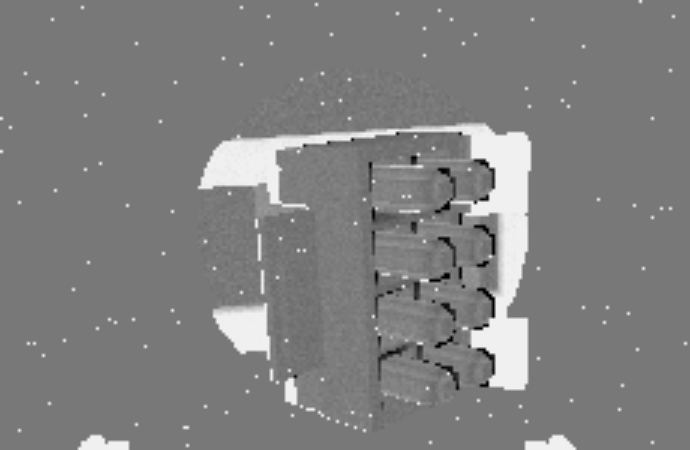

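```bash
python3 - <<'E'
from fit import *
a=np.load('pics/w1.npz');s=dict(ee_pos=a['ee'],ee_rot=a['q']);d=a['d'].copy()
d[225:]=0
for zm in (None,70):
    x,f=fit([('wrist',d,s)],stand,np.array([605,119,1.261]),(605,119),85,sc=(6,6,.05),zmin=zm,cl=8);print(x[:2].round(2),x[2].round(4),f)
def st3(px,py,a,dz):
    L=stand(px,py,a);D=Tm(np.eye(3),[0,0,dz]);return [(q[0],q[1],D@q[2]) for q in L]
x,f=fit([('wrist',d,s)],st3,np.array([605,119,1.261,0]),(605,119),85,sc=(6,6,.05,3),zmin=70,cl=8);print(x.round(3),f)
def rack(px,py,a,dz=0):
    Tr=Tm(yaw(a),[px,py,dz]);L=[box(-95,95,-65,65,0,8,Tr)]
    F=np.array([[0,0,-1],[0,-1,0],[-1,0,0.]])
    return L+tray(Tr@Tm(F,[13.5,0,37]))
x,f=fit([('wrist',d,s)],rack,np.array([514,-172,.16,0]),(513,-173),48,sc=(6,6,.05,3),zmin=25,cl=8);print('rack',x.round(3),f)
E
```

```text
[604.84 118.16] 1.2619 2.391654973082336
[604.87 118.2 ] 1.2622 1.9567850993994822
[6.04867e+02 1.18170e+02 1.26300e+00 1.30000e-01] 1.9444995942801069
rack [ 5.14321e+02 -1.73403e+02  1.58000e-01 -7.40000e-02] 2.904610970707125
```

```bash
python3 - <<'E'
from go import *
a=.158;Rt=frame([np.cos(a),np.sin(a),0],[0,0,-1]);need([525.7,-171.6,130],Rt)
E
```

```text
shift [-0.137 -1.91   0.735] turn [-0.002  0.001  0.663] | mm 307.7 deg 59.7 rows>= 5.6
```

```bash

python3 -m creep '-.01 -.2 .02 0 0 .07;-.03 -.4 .05 0 0 .15;-.05 -.6 .1 0 0 .22;-.06 -.8 .15 0 0 .3;-.07 -1 .2 0 0 .38' .276
python3 - <<'E'
from go import *
st();a=.158;Rt=frame([np.cos(a),np.sin(a),0],[0,0,-1]);need([525.7,-171.6,130],Rt)
E
```

```text
time: 3.32
ee_pos: [565.2, -39.6, 209.5]
ee_rot: [-0.001, 0.466, 0.885, -0.001]
ft_force: [0.8, -0.4, -0.0]
width: 45.1
t 3.33 ee [565.2 -39.6 209.5] x [-0.565  0.825 -0.   ] y [ 0.825  0.565 -0.003] z [-0.002 -0.002 -1.   ] j [-0.52  0.18  0.58  1.71 -0.1   1.28  0.69] F [ 0.8 -0.4 -0. ] M [-0.06 -0.01  0.02] w 45.1
shift [-0.577 -0.714  0.532] turn [-0.002  0.     0.282] | mm 159.1 deg 25.4 rows>= 2.5
```

```bash

python3 -m creep '-.19 -.24 .17 0 0 .1;-.38 -.48 .35 0 0 .2;-.577 -.714 .48 0 0 .282;-.577 -.714 .532 0 0 .282;-.577 -.714 .532 0 0 .282'
python3 - <<'E'
from go import *
st();a=.158;Rt=frame([np.cos(a),np.sin(a),0],[0,0,-1]);need([525.7,-171.6,66.5],Rt);p,d,s=snap('wrist','w2')
from fit import *
def rack(px,py,a,dz=0):
    Tr=Tm(yaw(a),[px,py,dz]);L=[box(-95,95,-65,65,0,8,Tr)]
    F=np.array([[0,0,-1],[0,-1,0],[-1,0,0.]])
    return L+tray(Tr@Tm(F,[13.5,0,37]))
d[225:]=0
x,f=fit([('wrist',d,s)],rack,np.array([514.3,-173.4,.158,0]),(513,-173),50,sc=(4,4,.05,3),zmin=30,cl=8);print('rack',x.round(3),f)
E
```

```text
time: 3.95
ee_pos: [525.6, -169.7, 129.4]
ee_rot: [-0.001, 0.648, 0.762, -0.001]
ft_force: [0.2, -0.6, -0.1]
width: 24.3
t 3.95 ee [ 525.6 -169.7  129.4] x [-0.16   0.987 -0.   ] y [ 0.987  0.16  -0.003] z [-0.003 -0.001 -1.   ] j [-0.38  0.24  0.7   1.85 -0.17  1.12  0.55] F [ 0.2 -0.6 -0.1] M [-0.05  0.04  0.04] w 24.3
shift [-0.012 -0.     0.42 ] turn [-0.002  0.     0.002] | mm 63.0 deg 0.2 rows>= 1.0
rack [ 5.14130e+02 -1.73609e+02  1.65000e-01 -3.45000e-01] 3.5902133062871564
```

View pics/w2.png

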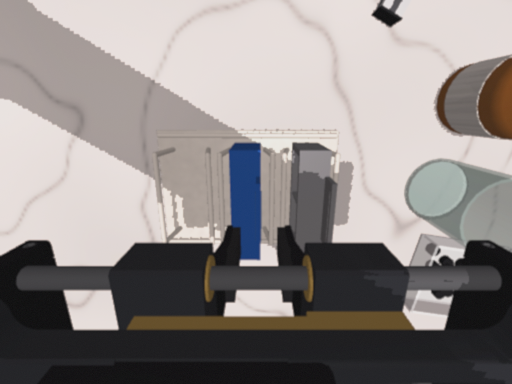

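```bash

python3 -m creep '0 0 .14 0 0 0;-.01 0 .28 0 0 0;-.01 0 .38 0 0 0;-.01 0 .415 0 0 0;-.01 0 .415 0 0 0'
python3 -c "from go import *;st()"
python3 -m creep '0 0 0 0 0 0;0 0 0 0 0 0;0 0 0 0 0 0;0 0 0 0 0 0;0 0 0 0 0 0' 0 45
python3 -c "from go import *;st()"
```

```text
time: 4.62
ee_pos: [526.5, -170.8, 67.9]
ee_rot: [-0.001, 0.648, 0.762, -0.001]
ft_force: [0.1, -0.3, 1.0]
width: 24.0
t 4.62 ee [ 526.5 -170.8   67.9] x [-0.161  0.987 -0.   ] y [ 0.987  0.161 -0.002] z [-0.002 -0.001 -1.   ] j [-0.34  0.32  0.68  1.9  -0.24  1.    0.6 ] F [ 0.1 -0.3  1. ] M [-0.08  0.07  0.03] w 24.0
time: 5.25
ee_pos: [526.6, -170.8, 68.2]
ee_rot: [-0.001, 0.648, 0.762, -0.001]
ft_force: [-2.0, -0.3, 5.8]
width: 3.8
t 5.25 ee [ 526.6 -170.8   68.2] x [-0.161  0.987 -0.   ] y [ 0.987  0.161 -0.002] z [-0.002 -0.001 -1.   ] j [-0.34  0.32  0.68  1.9  -0.24  1.    0.6 ] F [-2.  -0.3  5.8] M [ 0.01  0.57 -0.05] w 3.8
```

```bash

python3 -m creep '0 0 -.2 0 0 0;0 0 -.4 0 0 0;0 0 -.6 0 0 0;0 0 -.8 0 0 0;0 0 -.9 0 0 0'
python3 - <<'E'
from go import *
st();p,d,s=snap('scene','s3');cv2.imwrite('pics/s3c.png',cv2.resize(p[90:250,180:380],None,fx=4,fy=4)[:,:,::-1])
p,d,s=snap('wrist','w3');
a=1.262;xs=np.array([np.cos(a),np.sin(a),0]);z=np.array([0,0,1.]);n=c*(xs+z);dn=c*(xs-z);print(n,dn)
Rt=frame(n,dn);seat=np.array([604.9,118.2,85])
g=lambda X,N:seat+dn*X+n*N
print('place TCP',g(-31,52)); need(g(-31,52+120),Rt)
E
```

```text
time: 5.88
ee_pos: [527.4, -170.9, 204.5]
ee_rot: [0.0, 0.648, 0.762, -0.0]
ft_force: [0.2, -0.0, -1.6]
width: 3.6
t 5.88 ee [ 527.4 -170.9  204.5] x [-0.161  0.987 -0.001] y [ 0.987  0.161 -0.   ] z [-0.    -0.001 -1.   ] j [-0.41  0.17  0.72  1.76 -0.12  1.26  0.51] F [ 0.2 -0.  -1.6] M [-0.03  0.03  0.02] w 3.6
[0.21489832 0.67366068 0.70710678] [ 0.21489832  0.67366068 -0.70710678]
place TCP [609.4128647  132.34687429 143.68986284]
shift [ 2.411  1.121 -0.164] turn [-0.448  0.275 -0.662] | mm 399.6 deg 76.1 rows>= 7.1
```

View pics/s3c.png

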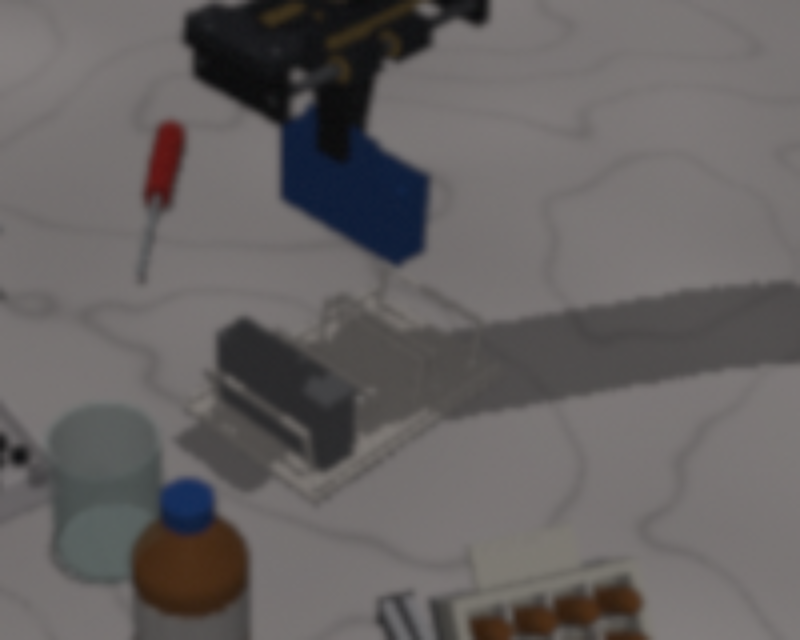

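View pics/w3.png

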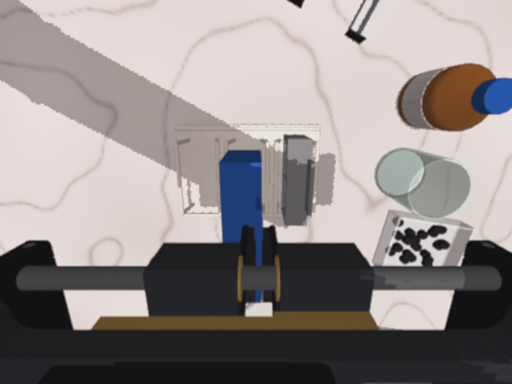

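```bash
cat > inhand.py <<'E'
from fit import *
def fith(f,zf=31.7,sgn=1,up=225):
    a=np.load(f'pics/{f}.npz');s=dict(ee_pos=np.zeros(3),ee_rot=np.array([1,0,0,0.]));d=a['d'].copy();d[up:]=0
    F=np.array([[0,0,-sgn],[-1*sgn,0,0],[0,0,0]]).astype(float)
    F=np.array([[0,-1*sgn,0],[0,0,-1*sgn],[1,0,0]]).astype(float) # cols: x_f=tool z, y_f=-sgn x, z_f=-sgn y
    def mod(tx,ty,tz,rx,ry,rz):
        return tray(Tm(R.from_rotvec([rx,ry,rz]).as_matrix()@F,[tx,ty,tz]))
    o,D=rays('wrist',s);C=cloud('wrist',d,s)
    m=(d>0)&(C[...,2]>-5)&(C[...,2]<70)&(abs(C[...,0])<75)&(abs(C[...,1])<45)
    o,D,dd=o,D[m],d[m]
    def rend(L):
        t=np.full(len(D),9e3)
        with np.errstate(all='ignore'):
            for A,B,T in L:
                Ri=T[:3,:3].T;oo=Ri@(o-T[:3,3]);q=D@Ri.T;t1=(A-oo)/q;t2=(B-oo)/q
                n=np.minimum(t1,t2).max(1);g=np.maximum(t1,t2).min(1);t=np.where((n<g)&(n>0)&(n<t),n,t)
        return t
    cost=lambda p:np.minimum(abs(rend(mod(*p))-dd),6).mean()
    p0=np.array([0,2*sgn,zf,0,0,0.]);sc=[3,3,3,.05,.05,.05]
    r=minimize(cost,p0,method='Nelder-Mead',options=dict(initial_simplex=[p0]+[p0+np.eye(6)[i]*sc[i] for i in range(6)],maxiter=500,xatol=.005))
    print(m.sum(),'c0',cost(p0).round(2),r.x.round(3),r.fun.round(3));return r.x
if __name__=='__main__': import sys;fith(sys.argv[1])
E
python3 inhand.py w3
```

```text
2909 c0 1.2 [-8.0200e-01  2.0880e+00  3.1642e+01  2.0000e-03 -0.0000e+00  1.0000e-03] 0.501
```

```bash
cat >> go.py <<'E'
a=1.262;xs=np.array([np.cos(a),np.sin(a),0]);ys=np.array([-np.sin(a),np.cos(a),0]);zu=np.array([0,0,1.]);n=c*(xs+zu);dn=c*(xs-zu);seat=np.array([604.9,118.2,85])
g=lambda X,N,Y=0.:seat+dn*X+n*N+ys*Y
RT=frame(n,dn)   # y_tool=+n
RTm=frame(-n,dn)
E
python3 -m creep '.15 .06 -.05 -.03 .02 -.05;.32 .15 -.1 -.07 .04 -.1;.5 .24 -.15 -.11 .07 -.16;.66 .31 -.2 -.15 .09 -.22;.82 .38 -.25 -.18 .11 -.26' 0 45
python3 -c "from go import *;st();need(g(-30,140,.8),RT)"
```

```text
time: 6.6
ee_pos: [563.4, -39.5, 240.2]
ee_rot: [0.025, 0.471, 0.867, 0.162]
ft_force: [-0.9, 0.7, -0.9]
width: 3.4
t 6.60 ee [563.4 -39.5 240.2] x [-0.556  0.824  0.109] y [0.808 0.504 0.305] z [ 0.196  0.257 -0.946] j [-0.44  0.03  0.64  1.83 -0.34  1.16  0.9 ] F [-0.9  0.7 -0.9] M [-0.45  0.24  0.02] w 3.4
shift [1.011 1.056 0.703] turn [-0.267  0.166 -0.401] | mm 243.3 deg 45.8 rows>= 4.3
```

```bash

python3 -m creep '.13 .13 .05 -.03 .02 -.05;.27 .28 .1 -.07 .04 -.1;.42 .44 .17 -.11 .07 -.17;.56 .58 .25 -.15 .09 -.22;.68 .7 .33 -.18 .11 -.27'
python3 -c "from go import *;st();need(g(-30,140,.8),RT)"
```

```text
time: 7.22
ee_pos: [600.8, 111.1, 234.5]
ee_rot: [0.049, 0.254, 0.914, 0.313]
ft_force: [-0.7, -0.3, -1.4]
width: 3.8
t 7.22 ee [600.8 111.1 234.5] x [-0.866  0.495  0.069] y [0.434 0.676 0.596] z [ 0.249  0.546 -0.8  ] j [-0.45  0.11  0.58  1.89 -0.78  1.09  1.5 ] F [-0.7 -0.3 -1.4] M [-0.79  0.3   0.04] w 3.8
shift [0.099 0.328 0.498] turn [-0.087  0.055 -0.13 ] | mm 90.7 deg 14.9 rows>= 1.5
```

```bash

python3 -m creep '.03 .1 .1 -.03 .02 -.04;.06 .2 .25 -.06 .04 -.09;.1 .33 .4 -.087 .055 -.13;.1 .33 .5 -.087 .055 -.13;.1 .33 .5 -.087 .055 -.13'
python3 - <<'E'
from go import *
st();need(g(-30,140,.8),RT);need(g(-30,52,.8),RT)
snap('wrist','w4');p,d,s=snap('scene','s4');cv2.imwrite('pics/s4c.png',cv2.resize(p[130:330,220:400],None,fx=3,fy=3)[:,:,::-1])
import inhand;inhand.fith('w4')
E
```

```text
time: 7.85
ee_pos: [626.9, 192.9, 202.6]
ee_rot: [0.057, 0.143, 0.913, 0.377]
ft_force: [-0.3, -0.9, -0.8]
width: 3.9
t 7.85 ee [626.9 192.9 202.6] x [-0.953  0.304  0.004] y [0.218 0.675 0.705] z [ 0.212  0.672 -0.709] j [-0.42  0.26  0.51  1.88 -1.04  1.1   1.86] F [-0.3 -0.9 -0.8] M [-1.    0.34 -0.01] w 3.9
shift [-0.006  0.012 -0.013] turn [-0.002 -0.002 -0.002] | mm 2.8 deg 0.3 rows>= 0.0
shift [-0.008 -0.575 -0.011] turn [-0.002 -0.002 -0.002] | mm 86.3 deg 0.3 rows>= 1.4
2921 c0 1.28 [-8.1700e-01  1.6470e+00  3.1885e+01  9.0000e-03  1.0000e-03 -1.0000e-03] 0.527
```

View pics/s4c.png

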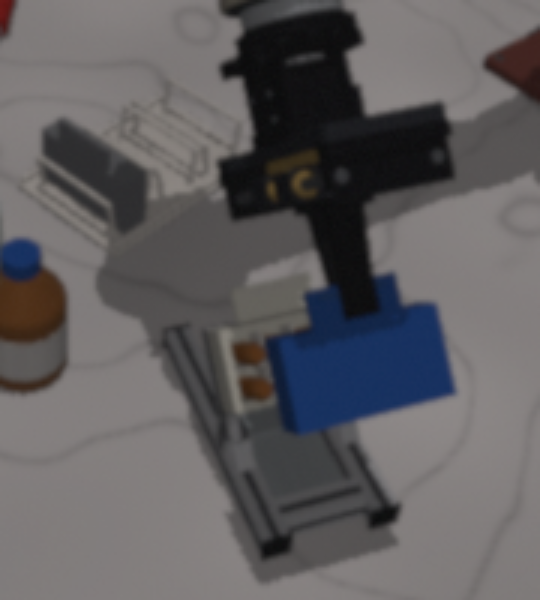

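View pics/w4.png

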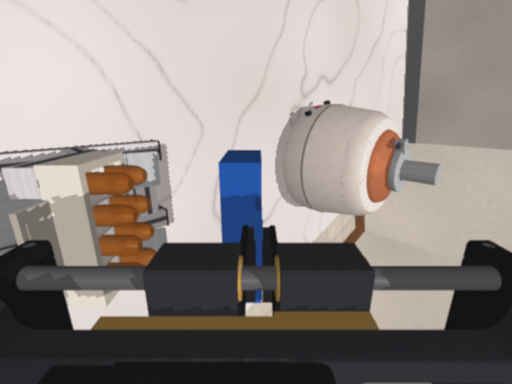

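```bash
python3 - <<'E'
from fit import *
a=np.load('pics/w4.npz');s=dict(ee_pos=a['ee'],ee_rot=a['q']);d=a['d'].copy();d[225:]=0;d[:,190:]=0
x,f=fit([('wrist',d,s)],stand,np.array([604.9,118.2,1.262]),(605,119),85,sc=(4,4,.03),zmin=70,cl=8);print(x[:2].round(2),x[2].round(4),f)
def st3(px,py,a,dz):
    L=stand(px,py,a);D=Tm(np.eye(3),[0,0,dz]);return [(q[0],q[1],D@q[2]) for q in L]
x,f=fit([('wrist',d,s)],st3,np.array([605,119,1.261,0]),(605,119),85,sc=(4,4,.03,3),zmin=70,cl=8);print(x.round(3),f)
E
```

```text
[604.67 118.16] 1.2625 1.7199609720244542
[6.04715e+02 1.18114e+02 1.26200e+00 1.26000e-01] 1.7124963569289735
```

```bash
python3 -c "
from go import *
for X,N in((-30.3,76),(-30.3,62),(-31.5,56),(-31.8,52)): need(g(X,N,.8),RT)"
```

```text
shift [ 0.001 -0.423 -0.001] turn [-0.001  0.    -0.001] | mm 63.4 deg 0.1 rows>= 1.0
shift [ 0.001 -0.516 -0.   ] turn [-0.001  0.    -0.001] | mm 77.4 deg 0.1 rows>= 1.2
shift [ 0.001 -0.556 -0.008] turn [-0.001  0.    -0.001] | mm 83.4 deg 0.1 rows>= 1.3
shift [ 0.    -0.583 -0.01 ] turn [-0.001  0.    -0.001] | mm 87.4 deg 0.1 rows>= 1.4
```

```bash

python3 -m creep '0 -.15 0 0 0 0;0 -.32 0 0 0 0;0 -.4 0 0 0 0;0 -.42 0 0 0 0;0 -.42 0 0 0 0'
python3 -c "
from go import *
st()
for X,N in((-30.3,76),(-30.3,62),(-31.5,56),(-31.8,52)): need(g(X,N,.8),RT)"
```

```text
time: 8.57
ee_pos: [614.5, 149.8, 161.1]
ee_rot: [0.059, 0.143, 0.913, 0.378]
ft_force: [0.4, 0.5, -0.7]
width: 3.6
t 8.57 ee [614.5 149.8 161.1] x [-0.952  0.305  0.   ] y [0.216 0.674 0.707] z [ 0.216  0.673 -0.708] j [-0.35  0.3   0.53  1.93 -1.09  1.12  2.01] F [ 0.4  0.5 -0.7] M [-0.95  0.31  0.04] w 3.6
shift [ 0.002 -0.007  0.001] turn [-0.001  0.001 -0.001] | mm 1.2 deg 0.1 rows>= 0.0
shift [ 0.002 -0.101  0.001] turn [-0.001  0.001 -0.001] | mm 15.1 deg 0.1 rows>= 0.2
shift [ 0.002 -0.141 -0.007] turn [-0.001  0.001 -0.001] | mm 21.2 deg 0.1 rows>= 0.3
shift [ 0.002 -0.168 -0.009] turn [-0.001  0.001 -0.001] | mm 25.2 deg 0.1 rows>= 0.4
```

```bash

python3 -m creep '0 -.02 0 0 0 0;0 -.045 0 0 0 0;0 -.07 0 0 0 0;0 -.095 0 0 0 0;0 -.1 0 0 0 0'
python3 -c "
from go import *
st()
for X,N in((-30.3,62),(-31.5,56),(-31.8,52)): need(g(X,N,.8),RT)"
```

```text
time: 9.2
ee_pos: [611.1, 139.4, 150.1]
ee_rot: [0.059, 0.143, 0.913, 0.378]
ft_force: [-0.2, -0.6, -0.8]
width: 3.5
t 9.20 ee [611.1 139.4 150.1] x [-0.952  0.306  0.001] y [0.217 0.674 0.706] z [ 0.215  0.673 -0.708] j [-0.33  0.32  0.53  1.95 -1.1   1.12  2.04] F [-0.2 -0.6 -0.8] M [-0.99  0.28 -0.02] w 3.5
shift [0.002 0.002 0.001] turn [-0.001  0.    -0.001] | mm 0.5 deg 0.1 rows>= 0.0
shift [ 0.002 -0.038 -0.007] turn [-0.001  0.    -0.001] | mm 5.8 deg 0.1 rows>= 0.1
shift [ 0.002 -0.065 -0.009] turn [-0.001  0.    -0.001] | mm 9.8 deg 0.1 rows>= 0.2
```

```bash

python3 -m creep '0 -.015 -.002 0 0 0;0 -.03 -.006 0 0 0;0 -.045 -.009 0 0 0;0 -.06 -.009 0 0 0;0 -.066 -.009 0 0 0'
python3 - <<'E'
from go import *
st()
for X,N in((-31.8,52),): need(g(X,N,.8),RT)
p,d,s=snap('scene','s5');cv2.imwrite('pics/s5c.png',cv2.resize(p[180:330,240:380],None,fx=4,fy=4)[:,:,::-1])
E
```

```text
time: 9.82
ee_pos: [608.7, 132.1, 144.2]
ee_rot: [0.059, 0.143, 0.913, 0.378]
ft_force: [-0.9, 2.1, 0.3]
width: 3.9
t 9.82 ee [608.7 132.1 144.2] x [-0.952  0.305  0.001] y [0.217 0.673 0.707] z [ 0.215  0.673 -0.707] j [-0.32  0.32  0.53  1.95 -1.1   1.13  2.07] F [-0.9  2.1  0.3] M [-0.22  0.09  0.15] w 3.9
shift [ 0.001 -0.    -0.001] turn [-0.     0.    -0.001] | mm 0.2 deg 0.1 rows>= 0.0
```

View pics/s5c.png

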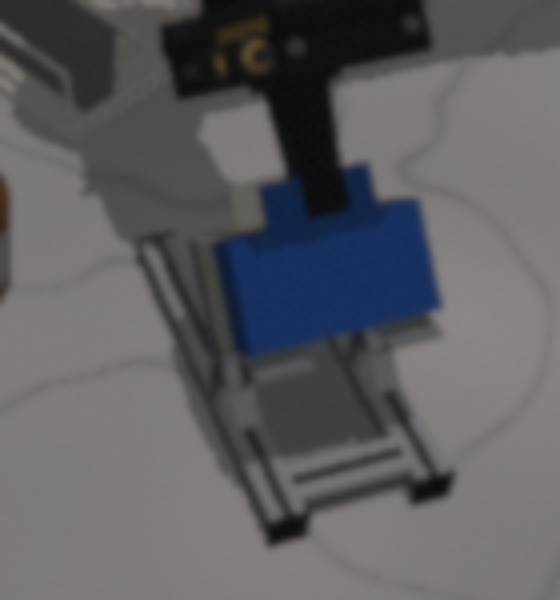

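```bash

python3 -m creep '0 0 0 0 0 0;0 0 0 0 0 0;0 0 0 0 0 0;0 0 0 0 0 0;0 0 0 0 0 0' .3
python3 -m creep '0 0 -.06 0 0 0;0 0 -.14 0 0 0;0 0 -.22 0 0 0;0 0 -.28 0 0 0;0 0 -.28 0 0 0'
python3 - <<'E'
from go import *
st()
need(g(-70,27,0),RT)
snap('wrist','w6')
p,d,s=snap('scene','s6');cv2.imwrite('pics/s6c.png',cv2.resize(p[180:330,240:380],None,fx=4,fy=4)[:,:,::-1])
E
```

```text
time: 10.5
ee_pos: [608.7, 132.1, 144.2]
ee_rot: [0.059, 0.143, 0.913, 0.378]
ft_force: [-0.8, -0.3, 0.6]
width: 26.1
time: 11.12
ee_pos: [600.0, 103.0, 174.8]
ee_rot: [0.059, 0.143, 0.913, 0.378]
ft_force: [0.4, 0.1, -0.4]
width: 26.3
t 11.12 ee [600.  103.  174.8] x [-0.952  0.306 -0.   ] y [0.216 0.673 0.707] z [ 0.217  0.673 -0.707] j [-0.3   0.28  0.56  1.93 -1.04  1.19  2.04] F [ 0.4  0.1 -0.4] M [-0.79  0.28  0.04] w 26.3
shift [-0.    -0.168  0.032] turn [-0.     0.001 -0.001] | mm 25.6 deg 0.1 rows>= 0.4
```

View pics/s6c.png

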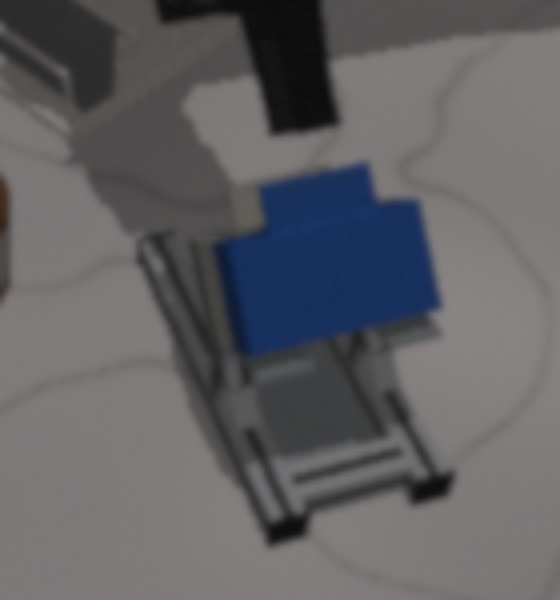

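View pics/w6.png

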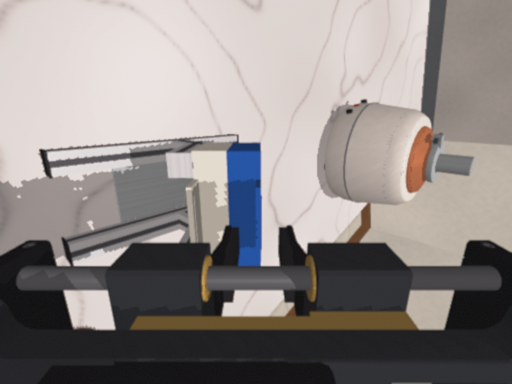

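```bash
cat > pair.py <<'E'
from fit import *
FL=np.array([[1,0,0],[0,-1,0],[0,0,-1.]])
def model(up):
    def m(X,Y,N,rx,ry,rz,X2,Y2,N2):
        S=Tm(yaw(1.262),[604.8,118.2,0])@Tm(RS,[0,0,85.1])
        L=tray(S@Tm(np.eye(3),[X2,Y2,N2]))+tray(S@Tm(R.from_rotvec([rx,ry,rz]).as_matrix()@FL,[X,Y,N]))
        for y in(-36,36): L.append(box(28.5,31.5,y-15,y+15,0,29,S))
        for y in(-41,41): L.append(box(-28.5,28.5,y-10,y+10,-15,0,S))
        return L
    return m
def go(f,xm=512,up=1):
    a=np.load(f'pics/{f}.npz');s=dict(ee_pos=a['ee'],ee_rot=a['q']);d=a['d'].copy();d[225:]=0;d[:,xm:]=0
    x,fv=fit([('wrist',d,s)],model(up),np.array([0,0,54,0,0,0,0,0,0.]),(608,128),85,sc=(3,3,3,.03,.03,.03,2,2,2),zmin=60,cl=6)
    print('upper X Y N',x[:3].round(2),'rot',x[3:6].round(3),'lower',x[6:].round(2),'cost',round(fv,2))
if __name__=='__main__':
    import sys;go(sys.argv[1])
E
python3 pair.py w6
```

```text
upper X Y N [ 0.27 -0.33 54.02] rot [ 0.001  0.004 -0.   ] lower [ 0.17 -0.02 -0.1 ] cost 0.79
```

```bash

python3 -m creep '0 0 0 0 0 0;0 -.06 .01 0 0 0;0 -.12 .02 0 0 0;0 -.166 .03 0 0 0;0 -.166 .03 0 0 0' 1
python3 - <<'E'
from go import *
st();need(g(-70,27,0),RT);need(g(2,27,0),RT)
C=cloud('wrist',np.load('pics/w6.npz')['d'],dict(ee_pos=np.load('pics/w6.npz')['ee'],ee_rot=np.load('pics/w6.npz')['q']))
for n in('s6',):
  d=np.load('pics/s6.npz')['d'];C=cloud('scene',d).reshape(-1,3)
  P=(C-seat)@np.c_[dn,ys,n_] if False else (C-seat)@np.c_[dn,ys,globals()['c']*(xs+zu)]
  m=(abs(P[:,1])<28)&(P[:,0]>-60)&(P[:,0]<60)&(P[:,2]<-4)&(C[:,2]>12)
  print(m.sum(),P[m].round()[:20],C[m][:,2].round()[:20])
E
```

```text
time: 11.85
ee_pos: [594.9, 89.7, 152.3]
ee_rot: [0.058, 0.143, 0.913, 0.378]
ft_force: [0.5, -0.2, 1.3]
width: 68.3
t 11.85 ee [594.9  89.7 152.3] x [-0.952  0.306  0.002] y [0.218 0.673 0.706] z [ 0.215  0.673 -0.708] j [-0.27  0.31  0.57  1.95 -1.06  1.19  2.1 ] F [ 0.5 -0.2  1.3] M [-0.77  0.24  0.04] w 68.3
shift [-0.006  0.005 -0.007] turn [-0.001  0.    -0.002] | mm 1.6 deg 0.2 rows>= 0.0
shift [-0.006  0.005  0.473] turn [-0.001  0.    -0.002] | mm 71.0 deg 0.2 rows>= 1.1
1 [[ -25.  -28. -117.]] [20.]
```

```bash

python3 -m creep '0 0 0 0 0 0;0 0 .05 0 0 0;-.005 .005 .15 0 0 0;-.005 .005 .27 0 0 0;-.005 .005 .38 0 0 0'
python3 -m creep '0 0 .05 0 0 0;0 0 .09 0 0 0;0 0 .1 0 0 0;0 0 .1 0 0 0;0 0 .1 0 0 0'
python3 - <<'E'
from go import *
st();need(g(2,27,0),RT)
E
```

```text
time: 12.48
ee_pos: [607.8, 129.9, 111.2]
ee_rot: [0.058, 0.143, 0.913, 0.378]
ft_force: [0.6, 0.2, 0.6]
width: 87.2
time: 13.1
ee_pos: [611.3, 139.5, 100.9]
ee_rot: [0.058, 0.143, 0.913, 0.378]
ft_force: [-0.4, 0.1, -0.1]
width: 86.7
t 13.10 ee [611.3 139.5 100.9] x [-0.952  0.306  0.002] y [0.218 0.673 0.706] z [ 0.214  0.673 -0.708] j [-0.31  0.39  0.51  1.97 -1.17  1.09  2.15] F [-0.4  0.1 -0.1] M [-0.82  0.25  0.05] w 86.7
shift [-0.003  0.    -0.016] turn [-0.001 -0.    -0.002] | mm 2.5 deg 0.2 rows>= 0.0
```

```bash

python3 -m creep '0 0 0 0 0 0;0 0 0 0 0 0;0 0 0 0 0 0;0 0 0 0 0 0;0 0 0 0 0 0' .3 50
python3 - <<'E'
from go import *
st();need(g(4.5,27,0),RT); need(g(4.5,27,0)+[0,0,110],RT)
E
```

```text
time: 13.72
ee_pos: [611.3, 139.6, 101.0]
ee_rot: [0.058, 0.143, 0.913, 0.378]
ft_force: [1.2, -1.4, 0.2]
width: 53.7
t 13.72 ee [611.3 139.6 101. ] x [-0.952  0.305  0.002] y [0.218 0.673 0.707] z [ 0.214  0.673 -0.708] j [-0.31  0.39  0.51  1.97 -1.17  1.09  2.15] F [ 1.2 -1.4  0.2] M [-0.67  0.22  0.08] w 53.7
shift [-0.003 -0.001  0.   ] turn [-0.001 -0.    -0.002] | mm 0.4 deg 0.2 rows>= 0.0
shift [-0.001  0.518 -0.519] turn [-0.001 -0.    -0.002] | mm 109.9 deg 0.2 rows>= 1.8
```

```bash

python3 -m creep '0 .03 -.02 0 0 0;0 .1 -.08 0 0 0;0 .22 -.2 0 0 0;0 .36 -.36 0 0 0;0 .52 -.52 0 0 0'
python3 - <<'E'
from go import *
st();snap('wrist','w7');p,d,s=snap('scene','s7');cv2.imwrite('pics/s7c.png',cv2.resize(p[130:330,220:400],None,fx=3,fy=3)[:,:,::-1])
E
```

```text
time: 14.35
ee_pos: [611.3, 139.3, 212.9]
ee_rot: [0.058, 0.144, 0.913, 0.378]
ft_force: [0.0, 0.4, -2.0]
width: 53.6
t 14.35 ee [611.3 139.3 212.9] x [-0.952  0.306  0.002] y [0.218 0.673 0.706] z [ 0.214  0.673 -0.708] j [-0.36  0.23  0.55  1.89 -1.01  1.18  1.91] F [ 0.   0.4 -2. ] M [-1.09  0.34 -0.  ] w 53.6
```

View pics/s7c.png

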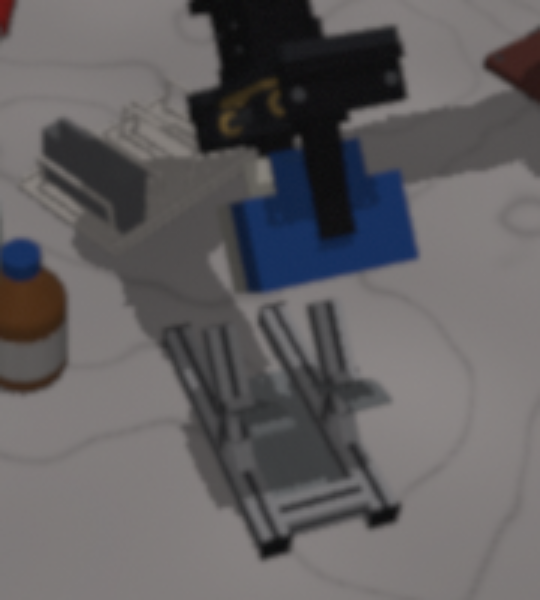

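View pics/w7.png

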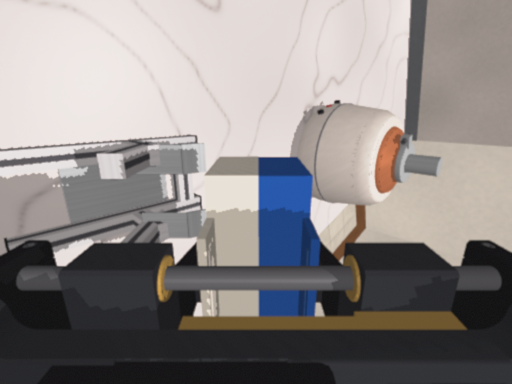

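```bash

python3 -m creep '0 0 0 0 0 .06;0 0 0 0 0 .15;0 0 0 0 0 .25;0 0 0 0 0 .35;0 0 0 0 0 .45'
python3 -c "from go import *;st()"
python3 -m creep '0 0 0 0 0 .1;0 0 0 0 0 .2;0 0 0 0 0 .3;0 0 0 0 0 .4;0 0 0 0 0 .5'
python3 -c "from go import *;st();need(g(4.5,27,0)+[0,0,110],RTm)"
```

```text
time: 15.08
ee_pos: [612.9, 139.3, 215.9]
ee_rot: [-0.075, 0.452, 0.806, 0.376]
ft_force: [-0.7, 0.2, -2.2]
width: 53.8
t 15.07 ee [612.9 139.3 215.9] x [-0.581  0.671  0.461] y [0.784 0.31  0.538] z [ 0.218  0.674 -0.706] j [-0.41  0.23  0.61  1.89 -1.02  1.19  1.21] F [-0.7  0.2 -2.2] M [-1.26  0.45  0.04] w 53.8
time: 15.7
ee_pos: [612.4, 139.3, 215.3]
ee_rot: [-0.214, 0.727, 0.57, 0.318]
ft_force: [0.1, 0.1, -3.3]
width: 54.2
t 15.70 ee [612.4 139.3 215.3] x [0.149 0.692 0.706] y [ 0.965 -0.259  0.05 ] z [ 0.218  0.673 -0.706] j [-0.47  0.24  0.68  1.89 -1.04  1.2   0.43] F [ 0.1  0.1 -3.3] M [-1.26  0.46  0.03] w 54.2
shift [-0.021 -0.006  0.02 ] turn [ 1.000e-03 -2.000e-03  1.043e+00] | mm 4.4 deg 93.9 rows>= 8.8
```

```bash

python3 -m creep '0 0 0 0 0 .11;0 0 0 0 0 .22;0 0 0 0 0 .33;0 0 0 0 0 .44;0 0 0 0 0 .54'
python3 -c "from go import *;st()"
python3 -m creep '0 0 0 0 0 .1;0 0 0 0 0 .2;0 0 0 0 0 .3;0 0 0 0 0 .4;0 0 0 0 0 .5'
python3 - <<'E'
from go import *
st();need(g(4.5,27,0)+[0,0,110],RTm)
snap('wrist','w8');p,d,s=snap('scene','s8');cv2.imwrite('pics/s8c.png',cv2.resize(p[130:330,220:400],None,fx=3,fy=3)[:,:,::-1])
E
```

```text
time: 16.32
ee_pos: [611.9, 139.4, 214.7]
ee_rot: [-0.327, 0.898, 0.218, 0.2]
ft_force: [0.2, 0.6, -2.8]
width: 53.6
t 16.32 ee [611.9 139.4 214.7] x [0.825 0.26  0.501] y [ 0.521 -0.692 -0.499] z [ 0.217  0.673 -0.707] j [-0.53  0.26  0.76  1.9  -1.05  1.22 -0.41] F [ 0.2  0.6 -2.8] M [-1.23  0.52 -0.02] w 53.6
time: 16.95
ee_pos: [611.4, 139.4, 214.1]
ee_rot: [-0.378, 0.912, -0.145, 0.058]
ft_force: [-0.5, -0.4, -3.4]
width: 53.6
t 16.95 ee [611.4 139.4 214.1] x [ 0.951 -0.309 -0.003] y [-0.221 -0.672 -0.707] z [ 0.216  0.673 -0.707] j [-0.59  0.27  0.83  1.9  -1.07  1.24 -1.19] F [-0.5 -0.4 -3.4] M [-1.21  0.53 -0.01] w 53.6
shift [0.002 0.015 0.015] turn [ 0.    -0.001 -0.004] | mm 3.2 deg 0.4 rows>= 0.1
```

View pics/s8c.png

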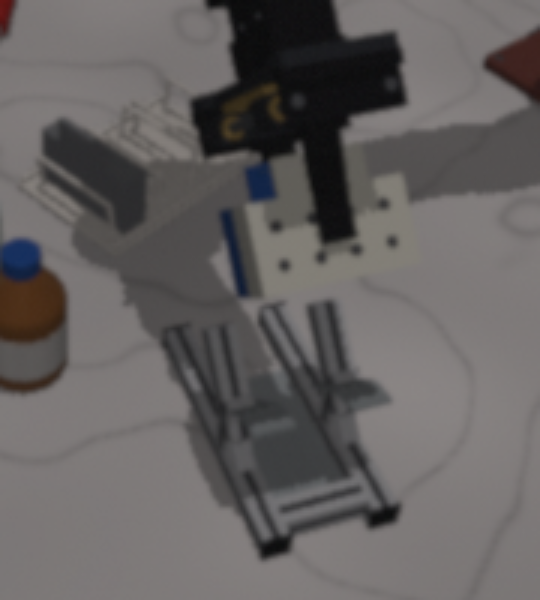

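View pics/w8.png

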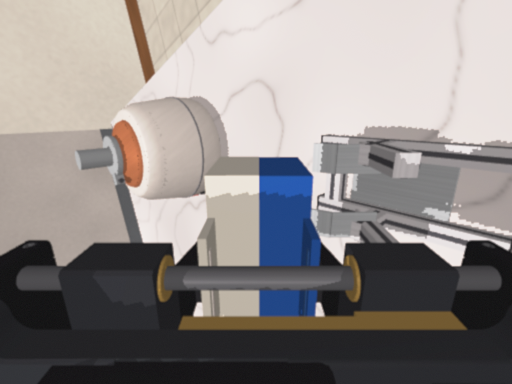

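```bash
python3 -c "
from go import *
need(g(3.5,70,0),RTm);need(g(3.5,45,0),RTm);need(g(3.5,27.3,0),RTm)"
```

```text
shift [0.001 0.247 0.527] turn [ 0.    -0.001 -0.002] | mm 87.3 deg 0.2 rows>= 1.4
shift [0.002 0.413 0.527] turn [ 0.    -0.001 -0.002] | mm 100.5 deg 0.2 rows>= 1.6
shift [0.002 0.531 0.527] turn [ 0.    -0.001 -0.002] | mm 112.2 deg 0.2 rows>= 1.8
```

```bash

python3 -m creep '0 .05 .12 0 0 0;0 .12 .28 0 0 0;0 .22 .44 0 0 0;0 .3 .52 0 0 0;0 .38 .527 0 0 0'
python3 -c "
from go import *
st();need(g(3.5,45,0),RTm);need(g(3.5,27.3,0),RTm)"
```

```text
time: 17.68
ee_pos: [616.7, 157.8, 119.9]
ee_rot: [-0.381, 0.912, -0.141, 0.059]
ft_force: [1.8, -1.5, 5.9]
width: 53.6
t 17.68 ee [616.7 157.8 119.9] x [ 0.953 -0.302 -0.   ] y [-0.212 -0.669 -0.712] z [ 0.215  0.679 -0.702] j [-0.54  0.43  0.76  1.97 -1.25  1.18 -0.99] F [ 1.8 -1.5  5.9] M [-0.62 -0.04 -0.11] w 53.6
shift [ 0.005  0.059 -0.007] turn [-0.004  0.001  0.001] | mm 8.9 deg 0.4 rows>= 0.1
shift [ 0.005  0.177 -0.008] turn [-0.004  0.001  0.001] | mm 26.6 deg 0.4 rows>= 0.4
```

```bash

python3 -m creep '0 .01 -.012 0 0 0;0 .04 -.012 0 0 0;0 .07 -.012 0 0 0;0 .1 -.012 0 0 0;0 .12 -.012 0 0 0'
python3 -c "
from go import *
st();need(g(3.5,27.3,0),RTm)"
```

```text
time: 18.3
ee_pos: [612.4, 144.2, 108.1]
ee_rot: [-0.381, 0.912, -0.141, 0.059]
ft_force: [0.0, 0.2, -3.0]
width: 53.7
t 18.30 ee [612.4 144.2 108.1] x [ 0.953 -0.302 -0.   ] y [-0.213 -0.669 -0.712] z [ 0.215  0.679 -0.702] j [-0.51  0.44  0.76  1.98 -1.26  1.19 -0.95] F [ 0.   0.2 -3. ] M [-1.18  0.58  0.01] w 53.7
shift [0.005 0.054 0.004] turn [-0.004  0.001  0.001] | mm 8.2 deg 0.4 rows>= 0.1
```

```bash

python3 -m creep '.005 .015 .002 -.002 .001 .001;.005 .03 .002 -.004 .001 .001;.005 .045 .002 -.004 .001 .001;.005 .056 .002 -.004 .001 .001;.005 .056 .002 -.004 .001 .001'
python3 -c "
from go import *
st();need(g(3.5,27.3,0),RTm)
snap('wrist','w9')"
```

```text
time: 18.92
ee_pos: [611.4, 138.6, 101.9]
ee_rot: [-0.378, 0.913, -0.142, 0.059]
ft_force: [0.5, 0.4, -2.2]
width: 53.7
t 18.93 ee [611.4 138.6 101.9] x [ 0.953 -0.304 -0.   ] y [-0.215 -0.673 -0.708] z [ 0.215  0.674 -0.707] j [-0.5   0.45  0.76  1.98 -1.26  1.19 -0.94] F [ 0.5  0.4 -2.2] M [-1.04  0.54  0.06] w 53.7
shift [ 0.    -0.001  0.002] turn [-0. -0. -0.] | mm 0.4 deg 0.1 rows>= 0.0
```

View pics/w9.png

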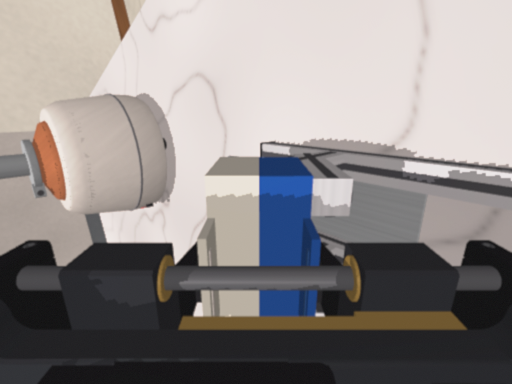

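```bash

python3 -m creep '0 0 0 0 0 0;0 0 0 0 0 0;0 0 0 0 0 0;0 0 0 0 0 0;0 0 0 0 0 0' .75
python3 - <<'E'
from go import *
st();need(g(-70,27,0),RTm);snap('wrist','w10')
E
cat > pair2.py <<'E'
# flipped pair: the lower (fill) has axes as seat, same geometry
import pair,sys;pair.go(sys.argv[1])
E
python3 pair2.py w10
```

```text
time: 19.6
ee_pos: [611.4, 138.6, 101.9]
ee_rot: [-0.378, 0.913, -0.142, 0.059]
ft_force: [-0.1, 0.3, 0.4]
width: 65.4
t 19.60 ee [611.4 138.6 101.9] x [ 0.953 -0.304 -0.   ] y [-0.215 -0.673 -0.708] z [ 0.215  0.674 -0.707] j [-0.5   0.45  0.76  1.98 -1.26  1.19 -0.94] F [-0.1  0.3  0.4] M [-0.83  0.42  0.01] w 65.4
shift [ 0.     0.001 -0.488] turn [-0. -0. -0.] | mm 73.2 deg 0.1 rows>= 1.2
upper X Y N [ 0.25 -0.13 53.96] rot [0.002 0.003 0.001] lower [ 0.16  0.16 -0.2 ] cost 0.88
```

```bash

python3 -m creep '0 0 -.08 0 0 0;0 0 -.2 0 0 0;0 0 -.32 0 0 0;0 0 -.43 0 0 0;0 0 -.45 0 0 0' .75
python3 -m creep '0 -.04 0 0 0 0;0 -.09 0 0 0 0;0 -.14 0 0 0 0;0 -.165 0 0 0 0;0 -.165 0 0 0 0' .3
python3 - <<'E'
from go import *
st();need(g(-31.8,52,0),RTm);snap('wrist','w11')
import pair;pair.go('w11')
E
```

```text
time: 20.27
ee_pos: [597.4, 91.7, 151.0]
ee_rot: [-0.379, 0.913, -0.143, 0.06]
ft_force: [0.6, 0.8, -0.1]
width: 65.3
time: 20.9
ee_pos: [602.7, 108.8, 168.7]
ee_rot: [-0.379, 0.913, -0.142, 0.06]
ft_force: [-0.4, 0.1, -0.6]
width: 28.4
t 20.90 ee [602.7 108.8 168.7] x [ 0.952 -0.305  0.002] y [-0.214 -0.673 -0.708] z [ 0.217  0.674 -0.706] j [-0.52  0.34  0.82  1.95 -1.13  1.25 -1.05] F [-0.4  0.1 -0.6] M [-0.79  0.44  0.07] w 28.4
shift [-0.006  0.003  0.228] turn [-0.001 -0.001  0.   ] | mm 34.2 deg 0.2 rows>= 0.5
upper X Y N [ 0.15 -0.07 53.75] rot [-0.    -0.001  0.   ] lower [ 0.17  0.19 -0.26] cost 0.78
```

View pics/w11.png

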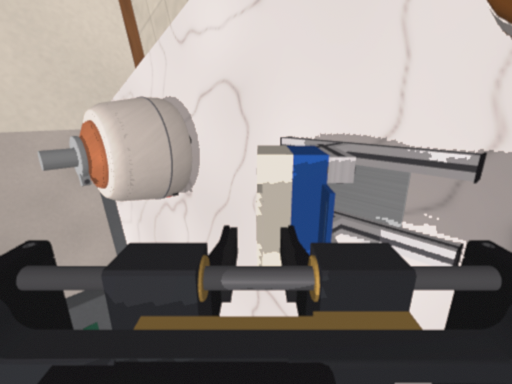

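```bash

python3 -m creep '0 0 .05 0 0 0;-.006 .003 .12 0 0 0;-.006 .003 .19 0 0 0;-.006 .003 .225 0 0 0;-.006 .003 .225 0 0 0'
python3 -c "from go import *;st();need(g(-31.8,52,0),RTm)"
python3 -m creep '0 0 0 0 0 0;0 0 0 0 0 0;0 0 0 0 0 0;0 0 0 0 0 0;0 0 0 0 0 0' 0 45
python3 -c "from go import *;st();need(g(-31.8,52,0),RTm)"
```

```text
time: 21.58
ee_pos: [608.8, 131.6, 143.8]
ee_rot: [-0.378, 0.913, -0.143, 0.06]
ft_force: [-0.1, 0.6, 1.1]
width: 26.1
t 21.57 ee [608.8 131.6 143.8] x [ 0.952 -0.305  0.001] y [-0.215 -0.673 -0.708] z [ 0.217  0.674 -0.707] j [-0.53  0.38  0.79  1.96 -1.18  1.21 -1.02] F [-0.1  0.6  1.1] M [-0.82  0.42 -0.03] w 26.1
shift [ 0.002 -0.004 -0.   ] turn [-0.001 -0.001 -0.   ] | mm 0.7 deg 0.1 rows>= 0.0
time: 22.2
ee_pos: [609.0, 131.7, 144.4]
ee_rot: [-0.379, 0.913, -0.142, 0.06]
ft_force: [-0.8, 0.0, 3.7]
width: 3.8
t 22.20 ee [609.  131.7 144.4] x [ 0.952 -0.305  0.001] y [-0.215 -0.673 -0.708] z [ 0.217  0.674 -0.706] j [-0.53  0.38  0.79  1.96 -1.18  1.21 -1.02] F [-0.8  0.   3.7] M [-0.15  0.33  0.08] w 3.8
shift [ 0.001 -0.     0.001] turn [-0.001 -0.001 -0.   ] | mm 0.3 deg 0.1 rows>= 0.0
```

```bash

python3 -m creep '0 -.01 0 0 0 0;0 -.025 .003 0 0 0;0 -.045 .008 0 0 0;0 -.07 .01 0 0 0;0 -.09 .01 0 0 0'
python3 - <<'E'
from go import *
st();snap('wrist','w12')
E
```

```text
time: 22.82
ee_pos: [612.2, 142.2, 153.1]
ee_rot: [-0.379, 0.913, -0.142, 0.06]
ft_force: [0.2, -0.9, 0.0]
width: 3.4
t 22.82 ee [612.2 142.2 153.1] x [ 0.952 -0.305  0.001] y [-0.214 -0.673 -0.708] z [ 0.217  0.674 -0.706] j [-0.55  0.37  0.79  1.95 -1.18  1.2  -1.05] F [ 0.2 -0.9  0. ] M [-0.9   0.47 -0.  ] w 3.4
```

View pics/w12.png

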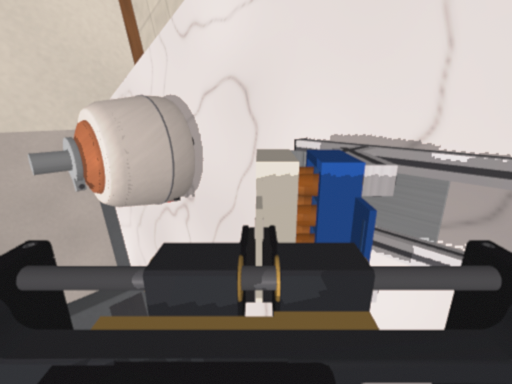

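```bash

python3 -m creep '0 -.03 0 0 0 0;0 -.07 0 0 0 0;0 -.12 0 0 0 0;0 -.19 0 0 0 0;0 -.28 0 0 0 0'
python3 -m creep '0 -.12 0 0 0 0;0 -.25 0 0 0 0;0 -.35 0 0 0 0;0 -.42 0 0 0 0;0 -.42 0 0 0 0'
python3 - <<'E'
from go import *
st();snap('wrist','w13');p,d,s=snap('scene','s13');cv2.imwrite('pics/s13c.png',cv2.resize(p[130:330,220:400],None,fx=3,fy=3)[:,:,::-1])
import inhand;inhand.fith('w13',sgn=-1)
E
```

```text
time: 23.5
ee_pos: [621.6, 171.2, 183.8]
ee_rot: [-0.379, 0.912, -0.142, 0.06]
ft_force: [-1.0, 0.2, -0.4]
width: 4.0
time: 24.12
ee_pos: [635.1, 214.2, 228.9]
ee_rot: [-0.379, 0.912, -0.142, 0.06]
ft_force: [1.4, 0.0, -1.2]
width: 3.8
t 24.12 ee [635.1 214.2 228.9] x [ 0.953 -0.304  0.002] y [-0.213 -0.672 -0.709] z [ 0.217  0.675 -0.705] j [-0.69  0.28  0.79  1.86 -1.1   1.16 -1.3 ] F [ 1.4  0.  -1.2] M [-1.    0.44 -0.03] w 3.8
2947 c0 0.76 [ 1.5400e-01 -1.6590e+00  3.2126e+01 -2.0000e-03 -2.0000e-03  0.0000e+00] 0.507
```

View pics/s13c.png

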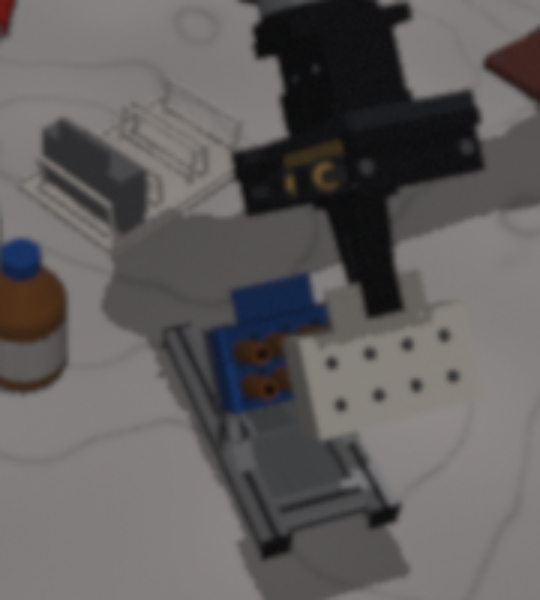

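View pics/w13.png

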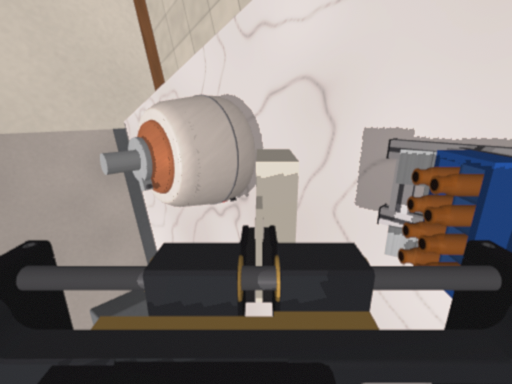

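```bash
cat >> go.py <<'E'
ra=.160;xr=np.array([np.cos(ra),np.sin(ra),0]);yr=np.array([-np.sin(ra),np.cos(ra),0]);rk=np.array([514.2,-173.5,0])
RR=frame(xr,-zu);RRm=frame(-xr,-zu)
slot=lambda X,Y,Z: rk+xr*X+yr*Y+zu*Z
E
python3 -c "
from go import *
need([600,60,270],RR);need(slot(-11.8,0,160),RR);need(slot(11.8,0,160),RRm)"
```

```text
shift [ 0.09   0.538 -0.937] turn [-0.31  -0.507 -1.221] | mm 162.6 deg 122.2 rows>= 11.4
shift [-0.05   2.252 -1.618] turn [-0.31  -0.507 -1.221] | mm 416.1 deg 122.2 rows>= 11.4
shift [ 0.09   2.202 -1.567] turn [-0.449  0.275  0.663] | mm 405.7 deg 76.2 rows>= 7.1
```

```bash
python3 -c "
from go import *
R0=Rs();w=R.from_matrix(R0.T@RR).as_rotvec()
for f in(0,.25,.5,.75,1):
    M=R0@R.from_rotvec(w*f).as_matrix();print(f,'z',M[:,2].round(2),'y',M[:,1].round(2),'x',M[:,0].round(2))"
```

```text
0 z [ 0.22  0.67 -0.71] y [-0.21 -0.67 -0.71] x [ 0.95 -0.31  0.  ]
0.25 z [ 0.02  0.6  -0.8 ] y [ 0.24 -0.78 -0.57] x [0.97 0.18 0.16]
0.5 z [-0.1   0.42 -0.9 ] y [ 0.67 -0.64 -0.37] x [0.74 0.64 0.22]
0.75 z [-0.1   0.2  -0.97] y [ 0.94 -0.3  -0.16] x [0.32 0.93 0.16]
1 z [-0. -0. -1.] y [ 0.99  0.16 -0.  ] x [-0.16  0.99  0.  ]
```

```bash
python3 -c "
from go import *
need([620,110,275],RR)"
```

```text
shift [ 0.116  0.262 -0.707] turn [-0.31  -0.507 -1.221] | mm 114.4 deg 122.2 rows>= 11.4
```

```bash

python3 -m creep '.01 .02 -.1 -.02 -.03 -.08;.03 .07 -.24 -.045 -.075 -.18;.06 .14 -.4 -.07 -.115 -.28;.09 .2 -.56 -.095 -.155 -.38;.116 .26 -.7 -.12 -.2 -.48' 0 45
python3 -c "
from go import *
st();need([565,-40,250],RR)"
```

```text
time: 24.85
ee_pos: [620.2, 108.7, 274.3]
ee_rot: [-0.261, 0.929, 0.258, 0.04]
ft_force: [1.1, -0.1, -1.5]
width: 3.4
t 24.85 ee [620.2 108.7 274.3] x [0.864 0.458 0.21 ] y [ 0.5   -0.731 -0.465] z [-0.059  0.506 -0.86 ] j [-0.52  0.4   0.77  1.5  -0.77  1.58 -0.7 ] F [ 1.1 -0.1 -1.5] M [-0.75  0.08 -0.03] w 3.4
shift [-0.806  0.615 -0.341] turn [-0.189 -0.308 -0.738] | mm 160.5 deg 74.0 rows>= 6.9
```

```bash

python3 -m creep '-.15 .11 -.07 -.028 -.046 -.11;-.31 .24 -.14 -.056 -.09 -.22;-.48 .37 -.21 -.08 -.135 -.32;-.64 .49 -.27 -.105 -.17 -.41;-.8 .61 -.34 -.13 -.21 -.51'
python3 -c "
from go import *
st();need(slot(-11.8,0,160),RR)"
```

```text
time: 25.48
ee_pos: [564.7, -40.5, 249.5]
ee_rot: [-0.086, 0.77, 0.632, 0.014]
ft_force: [-0.8, -0.1, -0.3]
width: 3.6
t 25.48 ee [564.7 -40.5 249.5] x [0.201 0.971 0.131] y [ 0.976 -0.186 -0.115] z [-0.088  0.151 -0.985] j [-0.52  0.27  0.74  1.58 -0.31  1.49  0.07] F [-0.8 -0.1 -0.3] M [-0.35 -0.05 -0.  ] w 3.6
shift [-1.035 -0.168  0.488] turn [-0.058 -0.096 -0.226] | mm 173.4 deg 22.7 rows>= 2.8
```

```bash

python3 -m creep '-.25 -.04 .1 -.015 -.025 -.06;-.5 -.08 .22 -.03 -.05 -.12;-.75 -.12 .34 -.045 -.075 -.18;-.95 -.16 .43 -.058 -.096 -.226;-1 -.166 .46 -.058 -.096 -.226'
python3 - <<'E'
from go import *
st();need(slot(-11.8,0,160),RR);need(slot(-11.8,0,120),RR);snap('wrist','w14')
import inhand;inhand.fith('w14',sgn=-1)
E
```

```text
time: 26.1
ee_pos: [502.2, -172.3, 163.8]
ee_rot: [-0.001, 0.65, 0.76, -0.0]
ft_force: [-0.1, 0.7, 0.8]
width: 3.7
t 26.10 ee [ 502.2 -172.3  163.8] x [-0.156  0.988  0.002] y [ 0.988  0.156 -0.002] z [-0.002  0.001 -1.   ] j [-0.44  0.15  0.76  1.86 -0.12  1.17  0.52] F [-0.1  0.7  0.8] M [-0.06  0.08 -0.01] w 3.7
shift [-0.021 -0.001  0.025] turn [-0.001 -0.001 -0.002] | mm 4.9 deg 0.2 rows>= 0.1
shift [-0.021 -0.001  0.292] turn [-0.001 -0.001 -0.002] | mm 43.9 deg 0.2 rows>= 0.7
2942 c0 0.68 [-1.4100e-01 -1.8570e+00  3.1986e+01  1.0000e-03 -2.0000e-03  0.0000e+00] 0.514
```

View pics/w14.png

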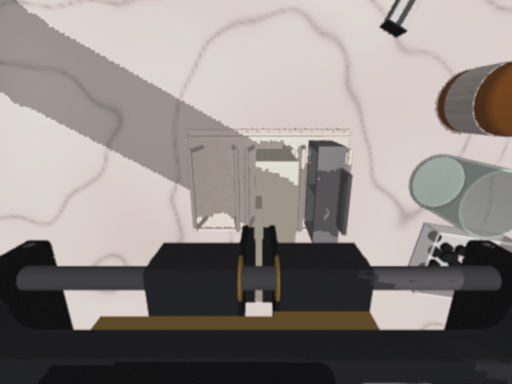

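```bash

python3 -m creep '-.02 0 .12 0 0 0;-.02 0 .26 0 0 0;-.02 0 .38 0 0 0;-.02 0 .43 0 0 0;-.02 0 .44 0 0 0'
python3 -c "
from go import *
st();need(slot(-11.8,0,69.5),RR)"
```

```text
time: 26.78
ee_pos: [503.1, -175.0, 97.4]
ee_rot: [-0.001, 0.65, 0.76, -0.0]
ft_force: [-0.2, -1.0, 0.2]
width: 3.4
t 26.77 ee [ 503.1 -175.    97.4] x [-0.155  0.988  0.002] y [ 0.988  0.155 -0.003] z [-0.003  0.001 -1.   ] j [-0.4   0.25  0.75  1.93 -0.19  1.04  0.58] F [-0.2 -1.   0.2] M [-0.11  0.02 -0.01] w 3.4
shift [-0.002 -0.004  0.186] turn [-0.002 -0.001 -0.002] | mm 27.9 deg 0.3 rows>= 0.4
```

```bash

python3 -m creep '0 -.004 .04 0 0 0;0 -.004 .08 0 0 0;0 -.004 .12 0 0 0;0 -.004 .155 0 0 0;0 -.004 .18 0 0 0'
python3 -c "
from go import *
st();need(slot(-11.8,0,69.1),RR)"
```

```text
time: 27.4
ee_pos: [502.4, -175.0, 70.0]
ee_rot: [-0.001, 0.65, 0.76, -0.001]
ft_force: [0.5, -0.3, -1.0]
width: 3.4
t 27.40 ee [ 502.4 -175.    70. ] x [-0.155  0.988  0.002] y [ 0.988  0.155 -0.003] z [-0.003  0.001 -1.   ] j [-0.39  0.28  0.74  1.95 -0.23  0.99  0.61] F [ 0.5 -0.3 -1. ] M [-0.15  0.08  0.06] w 3.4
shift [-0.002  0.001  0.006] turn [-0.002 -0.001 -0.002] | mm 1.0 deg 0.3 rows>= 0.0
```

```bash

python3 -m creep '0 0 .006 0 0 0;0 0 .01 0 0 0;0 0 .01 0 0 0;0 0 .01 0 0 0;0 0 .01 0 0 0'
python3 -c "from go import *;st()"
python3 -m creep '0 0 0 0 0 0;0 0 0 0 0 0;0 0 0 0 0 0;0 0 0 0 0 0;0 0 0 0 0 0' .24
python3 -m creep '0 0 -.06 0 0 0;0 0 -.15 0 0 0;0 0 -.3 0 0 0;0 0 -.5 0 0 0;0 0 -.7 0 0 0'
python3 - <<'E'
from go import *
st();p,d,s=snap('scene','s15');cv2.imwrite('pics/s15c.png',cv2.resize(p[140:320,220:370],None,fx=4,fy=4)[:,:,::-1][:600]);snap('wrist','w15')
E
```

```text
time: 28.02
ee_pos: [502.4, -175.1, 68.7]
ee_rot: [-0.001, 0.65, 0.76, -0.0]
ft_force: [-2.1, 0.7, 3.0]
width: 3.7
t 28.02 ee [ 502.4 -175.1   68.7] x [-0.155  0.988  0.002] y [ 0.988  0.155 -0.002] z [-0.003  0.001 -1.   ] j [-0.38  0.29  0.74  1.95 -0.23  0.99  0.61] F [-2.1  0.7  3. ] M [ 0.02  0.43 -0.01] w 3.7
time: 28.65
ee_pos: [502.5, -175.1, 68.7]
ee_rot: [-0.001, 0.65, 0.76, -0.0]
ft_force: [-1.1, 0.3, 0.2]
width: 20.9
time: 29.28
ee_pos: [502.8, -175.4, 175.6]
ee_rot: [-0.001, 0.65, 0.76, -0.0]
ft_force: [0.8, -0.8, -0.4]
width: 21.1
t 29.27 ee [ 502.8 -175.4  175.6] x [-0.155  0.988  0.001] y [ 0.988  0.155 -0.002] z [-0.002  0.001 -1.   ] j [-0.45  0.14  0.77  1.84 -0.11  1.2   0.52] F [ 0.8 -0.8 -0.4] M [-0.05  0.01  0.  ] w 21.1
```

View pics/s15c.png

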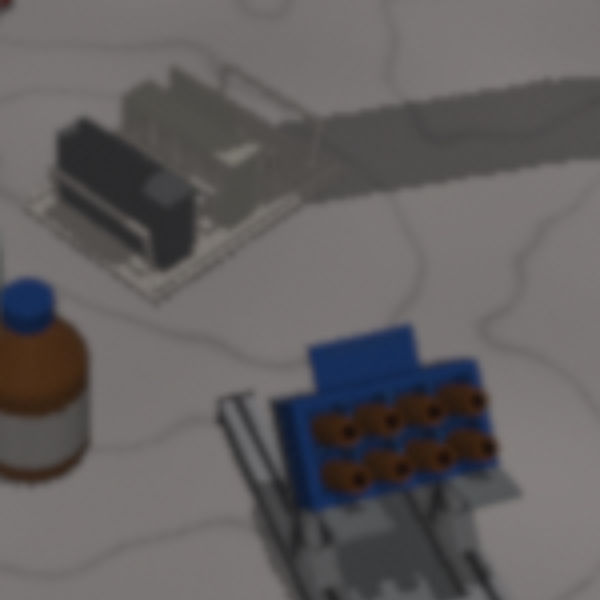

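View pics/w15.png

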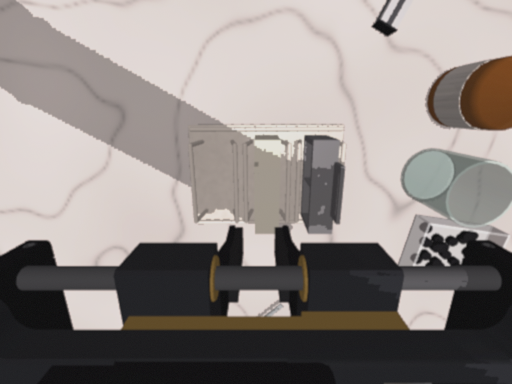

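```bash
python3 - <<'E'
from fit import *
import go
a=np.load('pics/w15.npz');s=dict(ee_pos=a['ee'],ee_rot=a['q']);d=a['d'].copy();d[225:]=0
def rack(px,py,pz,tilt):
    Tr=Tm(yaw(.16),[514.2,-173.5,0]);L=[box(-95,95,-65,65,0,8,Tr)]
    F=np.array([[0,0,1],[0,1,0],[-1,0,0.]])
    return L+tray(Tr@Tm(R.from_euler('y',tilt).as_matrix()@F,[px,py,pz]))
x,f=fit([('wrist',d,s)],rack,np.array([-13.5,0,37,0]),(514,-173),45,sc=(4,4,3,.1),zmin=30,cl=8);print('drain in rack x y z tilt',x.round(3),f)
d=np.load('pics/s15.npz')['d'];C=cloud('scene',d).reshape(-1,3);P=(C-go.seat)@np.c_[go.dn,go.ys,go.n]
m=(abs(P[:,0])<30)&(abs(P[:,1])<52)&(P[:,2]>20)&(P[:,2]<120)
h=P[m][:,2];print(np.histogram(h,bins=range(20,121,5)))
for X in(-9.5,14.5):
  for Y in(-36,-12,12,36):
    k=m&(abs(P[:,0]-X)<8)&(abs(P[:,1]-Y)<7)&(P[:,2]>35);print(X,Y,k.sum(),np.percentile(P[k][:,2],90).round(1),np.median(P[k&(P[:,2]>42)][:,:2],0).round(1))
E
```

```text
drain in rack x y z tilt [-1.3617e+01  1.1200e-01  3.6644e+01 -5.0000e-03] 3.0884607640082398
(array([110, 433, 128,  89,  92, 105, 190,   1,   0,   0,   0,   0,   0,
         0,   0,   0,   0,   0,   0,   0]), array([ 20,  25,  30,  35,  40,  45,  50,  55,  60,  65,  70,  75,  80,
        85,  90,  95, 100, 105, 110, 115, 120]))
-9.5 -36 47 52.3 [ -9.1 -34.7]
-9.5 -12 53 52.0 [ -8.5 -11.5]
-9.5 12 53 51.8 [-7.9 12.5]
-9.5 36 53 51.9 [-8.5 37. ]
14.5 -36 52 51.5 [ 15.3 -34.3]
14.5 -12 56 52.7 [ 14.9 -11.2]
14.5 12 58 51.9 [15.4 12.8]
14.5 36 54 51.8 [15.2 36.9]
```

```bash
python3 -c "
from workcell import *
print(read_state()['qd'].round(3));print(sign_off())"
```

```text
[ 0.007  0.034 -0.01   0.054 -0.022 -0.05   0.021]
the job is handed in; nothing more can be done
None
```

The job is handed in at about 29 s of the 72 s allowed, with every step done. I laid the blue tray face-down over the drain tray and let go, then pinched the pair and turned it 180° about the tool axis. I set the pair back against the foot stops, lifted the drain tray off and stood it in the rack's middle slot, which the blue tray had left empty.

- **Blue tray:** after the turn and release, it fitted within 0.3 mm of the stand seat, with the two trays mouth to mouth to well under 1 mm. I did not measure it again after lifting the drain tray off; the last picture shows it still in place.
- **Vials:** all eight are mouth-up in the blue tray. Their tops read about 52 mm above the tray's back where 49 mm is expected. The rest is scene-camera calibration error by my estimate, and both values keep the bases within the 0–10 mm limit.
- **Drain tray:** its back centre is at rack (-13.6, 0.1, 36.6) mm and it is tilted 0.005 rad, tab up.
- **Gripper:** it is clear above the rack and touches nothing.
- **Other things:** the grey tray and bottle look unmoved in the last scene picture and the beaker in the last wrist picture. I did not check the screwdriver at the end.

No check failed. The only unplanned contact was about 6 N while lowering the pair, when it touched the foot stops. I backed it off about 2 mm uphill and went on.

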